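Daily check of the mail-room parcel scale

TASK

The moistener bottle has fallen over onto the parcel scale: stand it upright on the middle of the cork mat, then press the scale's button fully to zero the empty plate. Next stack all the round brass check weights flat in one centred pile in the middle of the plate, in order of size from the largest at the bottom to the smallest on top, and when the pile stands press the button fully again to record the check. Leave everything else on the table where it is.

Things in the scene. Friction and masses are not known exactly. Their poses are not given: they have to be found in the camera images.
- scale: parcel scale, fixed to the table: grey housing 290 (x) x 200 (y) x 45 mm high; on it a round steel weighing plate 180 mm in diameter, top 60 mm above the table, rigid (it does not sink); on the side nearer the robot (-x) a panel with a dark display and one button. Origin: centre of the underside; z up
- plate (a point): centre of the top face of the weighing plate (40 mm from the scale's origin along its +x, 60 mm above the table)
- zero (a joint): travel of the scale's only button in m: 0 released, 0.006 fully down; sprung, fully down takes 4 N and it comes back up when let go
- zero_top (a point): centre of the button's top (white, 28 mm in diameter), on the scale's panel; press straight down
- mat: square cork mat 120 x 120 x 4 mm lying on the table, fixed; a fixed tape dispenser 92 mm high stands some way beyond it (+x). Origin: centre of its underside
- bottle: closed rigid moistener bottle, about 150 g, at first lying on its side on the weighing plate: square blue body 44 x 44 mm, 66 mm long, then a white neck and round cap 30 mm in diameter, 100 mm long in all. Origin: on the long axis, 33 mm from the foot. x runs from foot to cap (up when it stands); y and z are square to the flat sides
- bottle_foot (a point): centre of the bottle's flat 44 x 44 mm foot; the centre of mass is about 37 mm from it, so that leaning by up to about 20 degrees on its foot edge the bottle rocks back upright when let go
- bottle_cap (a point): centre of the cap's outer end, 100 mm from the foot
- weight66: check weight: plain flat brass disc 66 mm in diameter, 16 mm thick, lying flat on the table at first; absent in some starts. Origin: centre of the disc (mid-thickness), z along its axis. Mass about 465 g
- weight58: check weight: plain flat brass disc 58 mm in diameter, 16 mm thick, lying flat on the table at first; absent in some starts. Origin: centre of the disc (mid-thickness), z along its axis. Mass about 359 g
- weight50: check weight: plain flat brass disc 50 mm in diameter, 16 mm thick, lying flat on the table at first; absent in some starts. Origin: centre of the disc (mid-thickness), z along its axis. Mass about 267 g
- weight42: check weight: plain flat brass disc 42 mm in diameter, 16 mm thick, lying flat on the table at first; absent in some starts. Origin: centre of the disc (mid-thickness), z along its axis. Mass about 188 g
- weight34: check weight: plain flat brass disc 34 mm in diameter, 16 mm thick, lying flat on the table at first; absent in some starts. Origin: centre of the disc (mid-thickness), z along its axis. Mass about 123 g
- tape_roll: bystander, to be left alone: a roll of brown tape lying flat, 100 mm in diameter, 48 mm high, 76 mm hole. Loose. Origin: centre of its underside
- stamp: bystander, to be left alone: a wooden hand stamp standing on its 30 x 60 mm foot, 68 mm high. Loose. Origin: centre of its underside
- pen_cup: bystander, to be left alone: a dark metal pen cup 72 mm in diameter, with pens up to 155 mm high. Loose. Origin: centre of its underside
- stapler: bystander, to be left alone: a stapler 130 x 35 x 46 mm, long along its x. Loose. Origin: centre of its underside
Not all that is in view belongs to the job. What is shaped like the bottle but turquoise is not meant.

How it is judged:
By the outcome, as a careful person would: the job done as asked, in the order asked, and still so for the second after the job is handed in, with the robot touching nothing.
Of weight66, weight58, weight50, weight42, weight34 only 4 to 5 are there at a start; the rules pass over those that are not, and their reading is None.
At some moment in a run one of weight66, weight58, weight50, weight42, weight34 may be knocked a few centimetres aside while the robot is not near it.
Once in a run the grip may slacken for a moment while it holds something.
It also fails if it takes over 210 s, if anything falls off the work surface, if the arm or the gripper's body presses on something with over 40 N, if the wrist force passes 120 N, or if a joint passes its speed limit or range.

ROBOT

A 6-joint arm with a two-finger parallel gripper is mounted at the origin on the work surface. World frame = base frame: x ahead of the robot, y to its left, z up, the work surface at z = 0. Lengths are in m, angles in degrees, forces in N, time in s.
With the tool pointing down it reaches from about 0.4 to 0.825 m from the base axis. Payload 7 kg.
Tool frame: the origin (TCP) lies between the finger pads; the fingertips stand 22 mm ahead of it and the grasp point (between the pads) lies 3 mm ahead of it; z points along the fingers, y is the line along which they close (so a half turn about z gives the same grasp; the last joint's range is limited). The gripper opens to 88 mm and grips with 3 to 60 N. Pads are 19 mm wide; open, the fingers measure 130 mm over their backs; the gripper's body (78 mm by 193 mm) begins 47 mm behind the grasp point.
Start: joints at [79.59, 20.546, 0.682, 0, -70.136, -16.507], TCP at [0.306, 0.602, 0.249] pointing down, gripper open.
Joint ranges: [-176.03, 176.03], [-82.01, 121.73], [-58.28, 71.71], [-173.87, 95.51], [-174.79, -0.11], [-173.66, 173.66]. Speed limits (degrees/s): [136.94, 136.94, 172.46, 180, 180, 180].

INTERFACE

Orientations are given as [roll, pitch, yaw] about the fixed x, y, z axes, in that order (R = Rz(yaw) Ry(pitch) Rx(roll)).
In Python, from plant import r, vision gives the robot as it stands.
- The arm moves only by the shell command python3 -m pendant 'ROWS' [FORCE]. ROWS is JSON, a list that holds one entry, the list of rows, each a list of 7 numbers: the shift along the tool's x, y, z scaled (see below), then the turn, a rotation vector about the tool's x, y, z scaled (see below), then the opening, from -1 (shut) to 1 (fully open). In form: [[[x, y, z, wx, wy, wz, fingers], ...]]. A call has exactly 8 rows; each row shifts and turns the commanded pose from where the row before left it, along the tool's axes as they then stand; what a row does not reach is not made up. The controller multiplies each number of a shift by 20 mm and each number of a turn by 4 degrees. A row lasts 1/10 s, in which the tool goes at most 50 mm and 8.59 degrees, less where a joint would pass 70% of its speed; a pose out of reach is approached as far as the arm can. A call with a number of a shift or a turn outside -1 to 1 is refused whole. A call with a gripper value outside its range is refused whole. The fingers move at their own pace and stop on an object; FORCE is the grip in N (left out, the last holds). Time passes only in rows, so rows that do not move let the fingers close, or fill a call up. It gives the time, the measured TCP pose, the force, the opening and the grip force at its end, in the units of the state.
- r.get_state(): the state, without advancing time (a new reading comes with each control period).
- vision.capture(name): name is "scene" or "side" or "wrist"; returns a dict with "frame" (400x640x3 uint8, blue, green, red), "depth" (400x640 float32, m along the optical axis (not along the pixel's ray), 0 where there is no reading), "camera_matrix" (3x3 intrinsics, pixels), "k1" (the pictures are not rectified: a ray, as slopes to the right and down, at radius r is drawn at 1 + k1 r^2 times it, then the intrinsics apply), "extrinsics" (4x4, takes a point from world to camera coordinates); the wrist camera has in their place "hand_eye" (4x4, takes a point from camera to tool coordinates, whose origin is the TCP and whose axes are the flange's). Camera axes: x right, y up, looking along -z (the intrinsics and any distortion apply to the point x, -y, -z); pixel columns grow to the right and rows downward; lengths in m; the calibration is good to about 2 mm. A picture is of the moment at which its call begins: read the wrist's pose just before it.
- r.close_job(): hands the job in; it is judged then, once.
The state is a dict: "time_s": time; "joints": joint angles; "qd": joint speeds; "joint_torque": joint torques, N m; "tcp_pos": TCP position; "eef_rot": TCP orientation; "contact_force": force on the tool from outside, world axes, zero at the start; "moment": the same for the moment, N m; "gripper_width": finger opening in m; "gripper_force": force on a finger pad.
Only numpy, scipy, OpenCV 4.12 (cv2) and the standard library are available. Lean on these libraries where they do the work, as an engineer would, in place of code of your own. Each camera call takes 0.05 s, during which the arm holds its last target. There are 200 camera calls.

## Working session

There is one attempt and no reset: what is moved stays moved. The work goes in short steps, Python scripts to look and compute and a shell command to move; the robot and the scene stay as the last step left them, time stands still between calls to the robot, and variables do not carry over. Pictures are saved under pics/ and viewed, at most 14 in all, crops included, and the job is handed in when it is done.

```bash
ls; mkdir -p pics; cat > h.py <<'E'
import numpy as np, cv2
from plant import r, vision
from scipy.spatial.transform import Rotation as R
def cap(n):
    s=r.get_state(); return vision.capture(n), s
def T_wc(c,s):
    # camera->world
    if 'extrinsics' in c: return np.linalg.inv(np.array(c['extrinsics']))
    T=np.eye(4); T[:3,:3]=R.from_euler('xyz',s['eef_rot'],degrees=True).as_matrix(); T[:3,3]=s['tcp_pos']
    return T@np.array(c['hand_eye'])
def rays(c,uv):
    K=np.array(c['camera_matrix'],float)
    uv=np.asarray(uv,float).reshape(-1,1,2)
    return cv2.undistortPoints(uv,K,np.array([c['k1'],0,0,0,0],float)).reshape(-1,2)
def atz(c,s,uv,z):
    T=T_wc(c,s); p=rays(c,uv); d=np.c_[p[:,0],-p[:,1],-np.ones(len(p))]@T[:3,:3].T
    o=T[:3,3]; return o+d*((z-o[2])/d[:,2])[:,None]
def cloud(c,s):
    T=T_wc(c,s); v,u=np.mgrid[0:400,0:640]; uv=np.c_[u.ravel(),v.ravel()]
    p=rays(c,uv); d=np.array(c['depth']).reshape(-1)
    P=np.c_[p[:,0],-p[:,1],-np.ones(len(p))]*d[:,None]
    P=P@T[:3,:3].T+T[:3,3]; P[d==0]=np.nan
    return P.reshape(400,640,3)
def proj(c,s,X):
    X=np.asarray(X,float).reshape(-1,3); Ti=np.linalg.inv(T_wc(c,s)); P=X@Ti[:3,:3].T+Ti[:3,3]
    x=P[:,0]/-P[:,2]; y=-P[:,1]/-P[:,2]; f=1+c['k1']*(x*x+y*y); K=np.array(c['camera_matrix'])
    return np.c_[K[0,0]*x*f+K[0,2],K[1,1]*y*f+K[1,2]]
E
python3 - <<'E'
from h import *
for n in('scene','side'):
    c,s=cap(n); cv2.imwrite(f'pics/{n}0.png',c['frame']); np.savez(f'{n}0.npz',**{k:v for k,v in c.items()})
    print(n,T_wc(c,s)[:3,3].round(3),c['k1'])
print(s)
E
```

```text
pics
scene [1.129 0.487 1.246] -0.020452779198420437
side [ 0.014 -0.798  0.928] -0.025317373136190233
{'time_s': 0.05, 'joints': array([ 7.95911109e+01,  2.05880458e+01,  6.34465799e-01, -2.07496190e-02,
       -7.01358809e+01, -1.65062068e+01]), 'qd': array([-0.07891668, -0.02867895, -0.04737229,  0.02028129,  0.00307369,
        0.03715779]), 'joint_torque': array([-1.84279284e-03, -5.84671175e+01,  2.94058138e+01,  7.02583730e+00,
        1.02357366e-02, -4.78742652e-05]), 'tcp_pos': array([0.30537211, 0.6014666 , 0.24766419]), 'eef_rot': array([ 1.79908683e+02, -6.71765927e-03, -2.69221563e+01]), 'contact_force': array([ 0.23082959,  0.18724348, -0.0079321 ]), 'moment': array([-0.01686603,  0.01250653,  0.06227313]), 'gripper_force': 0.0, 'gripper_width': 0.08763744952252567}
```

View pics/scene0.png

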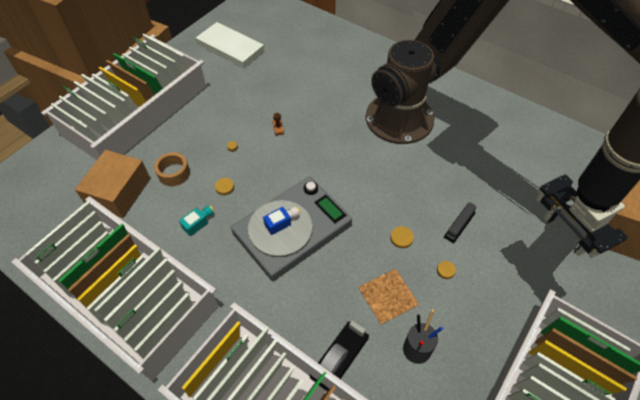

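View pics/side0.png

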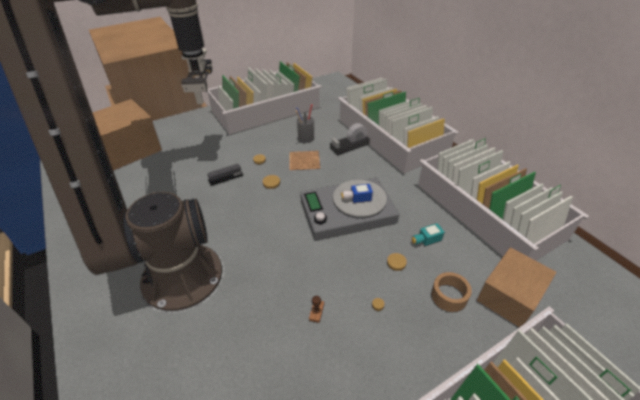

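Scene picture: brass discs sit at (232,146), (225,186), (402,237) and (447,269). The blue bottle on the plate is at (278,218), and the turquoise one at (196,219) is the decoy. The button is at (311,187) and the mat at (388,296). The side picture agrees and also shows four discs. The bottle meant is the blue one, because it lies on the plate; I'll confirm that in one crop.

```bash
cat > m.py <<'E'
from h import *
import sys
def blobs(c,s,lo,hi,zlo,zhi,name,amin=20,P=None):
    hsv=cv2.cvtColor(c['frame'],cv2.COLOR_BGR2HSV); m=cv2.inRange(hsv,lo,hi)
    P=cloud(c,s) if P is None else P
    m[~((P[...,2]>zlo)&(P[...,2]<zhi))]=0
    n,l,st,ce=cv2.connectedComponentsWithStats(m)
    out=[]
    for i in range(1,n):
        if st[i,4]<amin: continue
        Q=P[l==i]; h=Q[:,:2]
        (cx,cy),(w,hh),a=cv2.minAreaRect(h.astype(np.float32))
        out.append((ce[i].round(0),st[i,4],np.nanmean(Q,0),np.array([cx,cy]),(w,hh),a,Q,l==i))
        print(name,'px',ce[i].round(0),'n',st[i,4],'mean',np.nanmean(Q,0).round(4),'rect',np.round([cx,cy,w,hh,a],3),'zmax',np.nanmax(Q[:,2]).round(3))
    return out
def discs(c,s):
    # top-face contour projected on z=.016, min circle
    hsv=cv2.cvtColor(c['frame'],cv2.COLOR_BGR2HSV); m=cv2.inRange(hsv,(12,110,60),(32,255,255))
    P=cloud(c,s); m[~((P[...,2]>.006)&(P[...,2]<.024))]=0
    for k in cv2.findContours(m,cv2.RETR_EXTERNAL,cv2.CHAIN_APPROX_NONE)[0]:
        if cv2.contourArea(k)<25: continue
        X=atz(c,s,k.reshape(-1,2),.016)[:,:2].astype(np.float32); e=cv2.fitEllipse(X)
        print('disc px',k.reshape(-1,2).mean(0).round(0),'xy',np.round(e[0],4),'axes mm',np.round(np.array(e[1])*1e3,1))
E
python3 - <<'E'
from m import *
for n in('scene','side'):
    c,s=cap(n); P=cloud(c,s); print('==',n)
    discs(c,s)
    blobs(c,s,(100,120,40),(130,255,255),.06,.13,'blue',20,P)
    blobs(c,s,(8,60,40),(25,255,255),-.01,.008,'mat',200,P)
    # plate: height 57-63
    zz=P[...,2]; ok=np.isfinite(zz)
    sel=ok&(zz>.056)&(zz<.064)&(abs(P[...,0]-.6)<.25)&(abs(P[...,1])<.5)
    k,l,st,ce=cv2.connectedComponentsWithStats(sel.astype(np.uint8)); i=1+st[1:,4].argmax()
    Q=P[l==i]; print('plate',st[i],cv2.minEnclosingCircle(Q[:,:2].astype(np.float32)))
    sel=ok&(zz>.038)&(zz<.068); k,l,st,ce=cv2.connectedComponentsWithStats(sel.astype(np.uint8)); i=1+st[1:,4].argmax()
    Q=P[l==i]; print('housing',st[i],cv2.minAreaRect(Q[:,:2].astype(np.float32)))
    px=[(311,187)] if n=='scene' else [(320,217)]
    for u,v in px: print('button',P[v-2:v+3,u-2:u+3].reshape(-1,3).mean(0).round(4))
    if n=='scene':
        cv2.imwrite('pics/crop0.png',cv2.resize(c['frame'][140:310,170:470],None,fx=2.5,fy=2.5,interpolation=cv2.INTER_CUBIC))
E
```

```text
== scene
disc px [446. 269.] xy [0.4296 0.4007] axes mm [47.3 50.4]
disc px [625. 252.] xy [0.0874 0.7879] axes mm [15.7 81. ]
disc px [402. 237.] xy [0.4116 0.2489] axes mm [62.3 67.6]
disc px [126. 206.] xy [ 0.7983 -0.484 ] axes mm [40.8 98.5]
disc px [224. 186.] xy [ 0.574  -0.2853] axes mm [54.5 60.1]
disc px [174. 181.] xy [ 0.6342 -0.447 ] axes mm [76.6 88.3]
disc px [143. 183.] xy [ 0.7144 -0.4943] axes mm [13.1 61. ]
disc px [171. 163.] xy [ 0.6098 -0.4748] axes mm [37.2 60.5]
disc px [232. 145.] xy [ 0.4384 -0.374 ] axes mm [30.  36.9]
disc px [278. 126.] xy [ 0.2855 -0.3053] axes mm [26.8 86.6]
disc px [42. 44.] xy [ 0.4824 -1.3306] axes mm [ 17.4 429.8]
disc px [115.  33.] xy [ 0.2748 -1.1386] axes mm [ 28.4 222.9]
blue px [277. 222.] n 307 mean [ 0.6161 -0.0348  0.0938] rect [ 6.0900e-01 -4.2000e-02  4.3000e-02  6.8000e-02  6.6843e+01] zmax 0.11
blue px [433. 334.] n 37 mean [0.6506 0.462  0.1092] rect [6.4900e-01 4.6300e-01 7.0000e-03 1.9000e-02 4.7109e+01] zmax 0.127
mat px [84. 41.] n 554 mean [ 3.6330e-01 -1.2227e+00 -1.1000e-03] rect [ 0.393 -1.259  0.303  0.588 48.
[... 689 characters left out ...]
s mm [40.1 49.4]
disc px [305. 161.] xy [0.571  0.2921] axes mm [100.9 102.6]
blue px [  9. 116.] n 303 mean [-0.4206  1.1495  0.0931] rect [-0.424  1.149  0.094  0.029  2.887] zmax 0.13
blue px [362. 195.] n 189 mean [ 0.5962 -0.0586  0.0909] rect [ 6.0200e-01 -4.8000e-02  4.1000e-02  6.0000e-02  6.5517e+01] zmax 0.109
mat px [304. 160.] n 466 mean [0.5772 0.3076 0.0052] rect [ 0.58   0.311  0.125  0.122 60.59 ] zmax 0.008
plate [ 334  180   53   37 1013] ((0.6065389513969421, -0.034388467669487), 0.09176398813724518)
housing [ 301  177   98   57 3164] ((0.5679575204849243, -0.026291802525520325), (0.20474275946617126, 0.29076963663101196), 74.9405288696289)
button [ 0.4406 -0.0554  0.0664]
```

View pics/crop0.png

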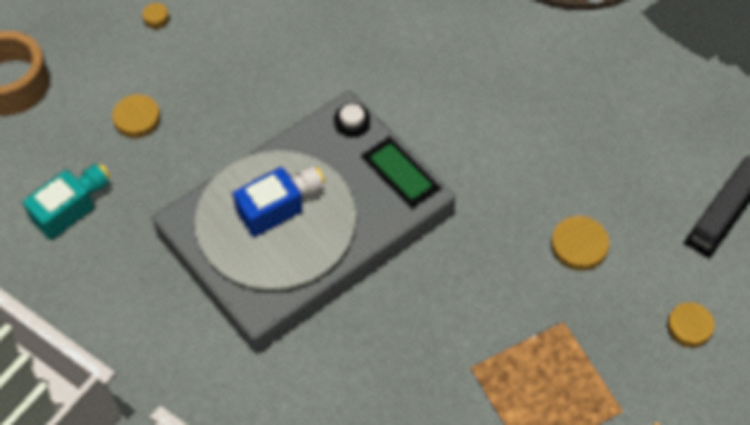

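Only four discs are present: 66 mm at (402,237), 58 mm at (225,186), 50 mm at (447,269) and 34 mm at (232,146). The crop shows the blue bottle on the plate (270,200 in the crop) with its cap toward the robot, and the turquoise one lying on the table (60,205). The blue one is the one meant. I'll move over the scale now.

```bash
cat > plan.py <<'E'
from h import *
def plan(pos,rpy=None):
    s=r.get_state(); M=R.from_euler('xyz',s['eef_rot'],degrees=True)
    sh=M.inv().apply(np.array(pos)-s['tcp_pos'])/.02
    tn=(M.inv()*R.from_euler('xyz',rpy,degrees=True)).as_rotvec(degrees=True)/4 if rpy is not None else np.zeros(3)
    print('total shift units',sh.round(2),'turn units',tn.round(2))
def st():
    s=r.get_state(); print('t',round(s['time_s'],2),'j',s['joints'].round(1),'p',np.round(s['tcp_pos'],4),'rpy',np.round(s['eef_rot'],2),'F',np.round(s['contact_force'],1),'w',round(s['gripper_width'],4),'gf',round(s['gripper_force'],1)); return s
E
python3 -m pendant '[[[1,0.8,0,0,0,0,1],[1,0.8,0,0,0,0,1],[1,0.8,0,0,0,0,1],[1,0.8,0,0,0,0,1],[1,0.8,0,0,0,0,1],[1,0.8,0,0,0,0,1],[1,0.8,0,0,0,0,1],[1,0.8,0,0,0,0,1]]]' 20
python3 -m pendant '[[[1,0.8,0,0,0,0,1],[1,0.8,0,0,0,0,1],[1,0.8,0,0,0,0,1],[1,0.8,0,0,0,0,1],[1,0.8,0,0,0,0,1],[1,0.8,0,0,0,0,1],[1,0.8,0,0,0,0,1],[1,0.8,0,0,0,0,1]]]'
python3 -m pendant '[[[1,0.8,0,0,0,0,1],[1,0.8,0,0,0,0,1],[1,0.8,0,0,0,0,1],[1,0.8,0,0,0,0,1],[0,0.5,0,0,0,0,1],[0,0.5,0,0,0,0,1],[0,0,0,0,0,0,1],[0,0,0,0,0,0,1]]]'
python3 - <<'E'
from m import *; from plan import *
st(); c,s=cap('wrist'); print(T_wc(c,s).round(3)); cv2.imwrite('pics/w1.png',c['frame'])
blobs(c,s,(100,120,40),(130,255,255),.06,.13,'blue',50)
E
```

```text
time_s: 1.0
tcp_pos: [0.3908, 0.4138, 0.2486]
eef_rot: [-180.0, 0.0, -26.9]
contact_force: [0.1, 0.6, 0.1]
gripper_width: 0.0875
gripper_force: 0.0
time_s: 1.8
tcp_pos: [0.4753, 0.2273, 0.2486]
eef_rot: [-180.0, -0.0, -26.9]
contact_force: [-0.1, -0.3, 0.5]
gripper_width: 0.0874
gripper_force: 0.0
time_s: 2.6
tcp_pos: [0.5081, 0.1179, 0.2489]
eef_rot: [-180.0, -0.0, -26.9]
contact_force: [0.6, 1.1, -0.1]
gripper_width: 0.0882
gripper_force: 0.0
t 2.6 j [ 34.6   6.  -18.5  -0.  -65.5  28.5] p [0.5081 0.1179 0.2489] rpy [-1.7996e+02 -2.0000e-02 -2.6900e+01] F [ 0.6  1.1 -0.1] w 0.0882 gf 0.0
[[-0.452  0.864  0.22   0.566]
 [-0.892 -0.438 -0.112  0.089]
 [-0.001 -0.247  0.969  0.385]
 [ 0.     0.     0.     1.   ]]
blue px [423.  37.] n 2234 mean [ 0.5955 -0.0295  0.0971] rect [ 6.0300e-01 -4.1000e-02  4.3000e-02  6.2000e-02  6.8333e+01] zmax 0.106
```

View pics/w1.png

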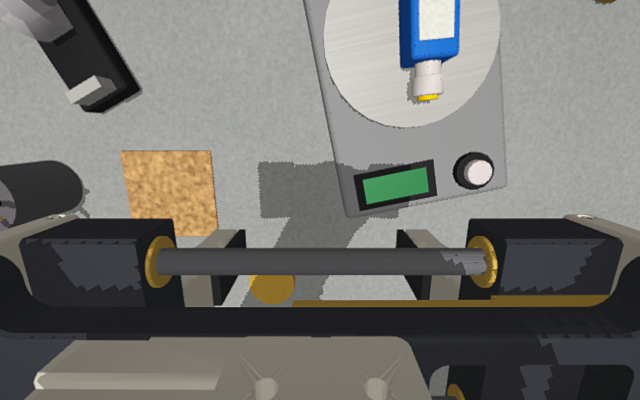

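Wrist view: the bottle lies with its body at (430,30) and cap at (427,97), pointing toward the robot. The button is at (473,172), the display at (395,185) and the mat at (170,192). I'll move back along the bottle's axis and tilt the tool 45° outward.

```bash

python3 -m pendant '[[[0.5,0.7,0.25,0,0,-0.1,1],[0.5,0.7,0.25,0,0,-0.1,1],[0.5,0.7,0.25,0,0,-0.1,1],[0.5,0.7,0.25,0,0,-0.1,1],[0.5,0.7,0.25,0,0,-0.1,1],[0.5,0.7,0.25,0,0,-0.1,1],[0.5,0.7,0.25,0,0,-0.1,1],[0.4,0.5,0.2,0,0,-0.1,1]]]'
python3 -m pendant '[[[0,0,0,0,1,0,1],[0,0,0,0,1,0,1],[0,0,0,0,1,0,1],[0,0,0,0,1,0,1],[0,0,0,0,1,0,1],[0,0,0,0,1,0,1],[0,0,0,0,0,0,1],[0,0,0,0,0,0,1]]]'
python3 - <<'E'
from m import *; from plan import *
st(); c,s=cap('wrist'); cv2.imwrite('pics/w2.png',c['frame'])
b=blobs(c,s,(100,120,40),(130,255,255),.06,.13,'blue',200)
E
```

```text
time_s: 3.45
tcp_pos: [0.5323, -0.0135, 0.2093]
eef_rot: [180.0, 0.0, -23.7]
contact_force: [0.4, -0.2, -0.1]
gripper_width: 0.0875
gripper_force: 0.0
time_s: 4.25
tcp_pos: [0.5318, -0.0131, 0.2097]
eef_rot: [180.0, -24.0, -23.6]
contact_force: [0.5, -0.3, 0.8]
gripper_width: 0.0878
gripper_force: 0.0
t 4.25 j [ 29.   -2.5 -50.   36.5 -32.8   8. ] p [ 0.5318 -0.0131  0.2097] rpy [179.99 -23.96 -23.64] F [ 0.5 -0.3  0.8] w 0.0878 gf 0.0
blue px [319. 173.] n 1892 mean [ 0.6006 -0.0416  0.1031] rect [ 6.040e-01 -4.300e-02  4.300e-02  6.500e-02  6.842e+01] zmax 0.106
```

View pics/w2.png

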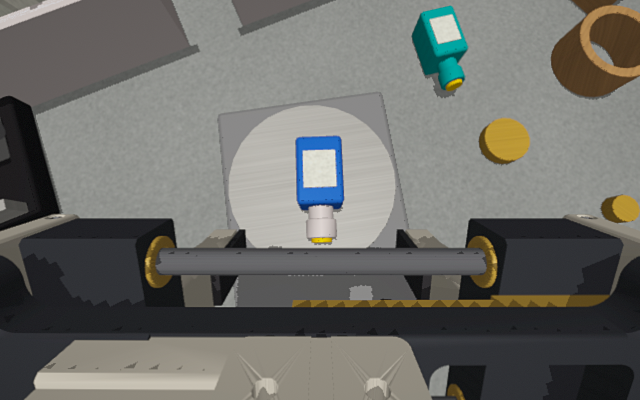

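The wrist view is now centred on the bottle: body at (319,173), cap at (321,235). Joint 3 is at -50°, near its limit, so I'll fit the arm's kinematics to choose a reachable standing-up motion.

```bash
cat > kin.py <<'E'
from h import *
from scipy.optimize import least_squares
D=[([79.591,20.588,.634,-.02,-70.136,-16.506],[.3054,.6015,.2477],[179.91,0,-26.92]),
([34.6,6,-18.5,0,-65.5,28.5],[.5081,.1179,.2489],[-179.96,-.02,-26.9]),
([29,-2.5,-50,36.5,-32.8,8],[.5318,-.0131,.2097],[179.99,-23.96,-23.64])]
def fk(q,p,s4=1):
    a1,d1,L2,L3,a3,la,lb,tl=p
    M=R.from_euler('z',q[0],degrees=True); o=M.apply([a1,la,d1])
    M=M*R.from_euler('y',q[1],degrees=True); o=o+M.apply([0,0,L2])
    M=M*R.from_euler('y',-q[2],degrees=True); o=o+M.apply([L3,0,a3])
    M=M*R.from_euler('x',s4*q[3],degrees=True); o=o+M.apply([0,lb,0])
    M=M*R.from_euler('y',-q[4],degrees=True); M=M*R.from_euler('y',90,degrees=True)   # z along forearm at j5=0
    B=M; o=o+B.apply([0,0,tl]); return o,B
E
python3 - <<'E'
from kin import *
for s4 in(1,-1):
    for q,p,e in D:
        _,B=fk(q,np.zeros(8),s4); t=R.from_euler('xyz',e,degrees=True)
        print(s4,'toolz',B.apply([0,0,1]).round(3),t.apply([0,0,1]).round(3),'rest',((B).inv()*t).as_euler('ZYX',degrees=True).round(1),q[5])
from m import *
c,s=cap('scene'); P=cloud(c,s)
sel=(P[...,2]>.03)&(P[...,2]<.11)&(P[...,0]>.62)&(P[...,0]<.85)&(P[...,1]>.15)&(P[...,1]<.42)
print('disp',np.nanpercentile(P[sel],[1,50,99],axis=0).round(3),sel.sum(), cv2.minAreaRect(P[sel][:,:2].astype(np.float32)))
E
```

```text
1 toolz [ 0.    -0.002 -1.   ] [-0.001 -0.001 -1.   ] rest [-73.5  -0.   -0. ] -16.506
1 toolz [ 0.  0. -1.] [ 0.001  0.    -1.   ] rest [-118.5    0.     0. ] 28.5
1 toolz [ 0.06   0.401 -0.914] [ 0.372 -0.163 -0.914] rest [-168.4   27.9  -26.3] 8
-1 toolz [-0.001 -0.001 -1.   ] [-0.001 -0.001 -1.   ] rest [-73.5  -0.    0. ] -16.506
-1 toolz [ 0.  0. -1.] [ 0.001  0.    -1.   ] rest [-118.5    0.     0. ] 28.5
-1 toolz [ 0.372 -0.162 -0.914] [ 0.372 -0.163 -0.914] rest [-98.   0.  -0.] 8
disp [[0.654 0.268 0.03 ]
 [0.79  0.306 0.055]
 [0.849 0.419 0.095]] 998 ((0.7336410284042358, 0.3256862759590149), (0.11527339369058609, 0.2465197741985321), 59.037872314453125)
```

```bash
cat > log.py <<'E'
from plan import *; import json
s=st(); open('log.jsonl','a').write(json.dumps([list(s['joints']),list(s['tcp_pos']),list(s['eef_rot'])])+'\n')
E
python3 log.py
python3 -m pendant '[[[0.2,0,0.5,0,0.3,0,1],[0.2,0,0.5,0,0.3,0,1],[0.2,0,0.5,0,0.3,0,1],[0.2,0,0.5,0,0.3,0,1],[0,0,0.2,0,0.3,0,1],[0,0,0,0,0,0,1],[0,0,0,0,0,0,1],[0,0,0,0,0,0,1]]]'; python3 log.py
python3 -m pendant '[[[0,0,0,0,0,-1,1],[0,0,0,0,0,-1,1],[0,0,0,0,0,-1,1],[0,0,0,0,0,-1,1],[0,0,0,0,0,0,1],[0,0,0,0,0,0,1],[0,0,0,0,0,0,1],[0,0,0,0,0,0,1]]]'; python3 log.py
python3 -m pendant '[[[0,0,0,0,0,1,1],[0,0,0,0,0,1,1],[0,0,0,0,0,1,1],[0,0,0,0,0,1,1],[0,0,0,0,0,0,1],[0,0,0,0,0,0,1],[0,0,0,0,0,0,1],[0,0,0,0,0,0,1]]]'; 
python3 -m pendant '[[[0,0,0,0.5,0,0,1],[0,0,0,0.5,0,0,1],[0,0,0,0.5,0,0,1],[0,0,0,0.5,0,0,1],[0,0,0,0.5,0,0,1],[0,0,0,0.5,0,0,1],[0,0,0,0,0,0,1],[0,0,0,0,0,0,1]]]'; python3 log.py
python3 -m pendant '[[[0,0,0,-0.5,0,0,1],[0,0,0,-0.5,0,0,1],[0,0,0,-0.5,0,0,1],[0,0,0,-0.5,0,0,1],[0,0,0,-0.5,0,0,1],[0,0,0,-0.5,0,0,1],[0,0,0,0,0,0,1],[0,0,0,0,0,0,1]]]' >/dev/null; python3 log.py
cat >> kin.py <<'E'
import json
def load():
    return [(q,p) for q,p,e in D]+[tuple(json.loads(l)[:2]) for l in open('log.jsonl')]
def fit():
    L=load(); f=lambda p:np.concatenate([fk(q,p,-1)[0]-t for q,t in L])
    x=least_squares(f,[.05,.4,.4,.4,0,-.19,0,.25]); return x.x,f(x.x)
E
python3 -c "
from kin import *
p,e=fit(); print(p.round(4)); print((e.reshape(-1,3)*1e3).round(1))"
```

```text
t 4.35 j [ 28.9  -2.4 -49.9  36.5 -32.8   8. ] p [ 0.5331 -0.0128  0.2103] rpy [-179.92  -24.    -23.75] F [ 0.2 -0.4  0.4] w 0.0877 gf 0.0
time_s: 5.15
tcp_pos: [0.5676, -0.0262, 0.1827]
eef_rot: [179.9, -29.5, -23.8]
contact_force: [-0.1, -0.2, 0.7]
gripper_width: 0.0875
gripper_force: 0.0
t 5.15 j [ 15.6   1.3 -58.1  69.8 -19.6 -14.3] p [ 0.5676 -0.0262  0.1827] rpy [179.86 -29.53 -23.76] F [-0.1 -0.2  0.7] w 0.0875 gf 0.0
time_s: 5.95
tcp_pos: [0.5671, -0.0262, 0.1824]
eef_rot: [171.0, -28.2, -5.5]
contact_force: [-0.4, -0.5, -0.1]
gripper_width: 0.088
gripper_force: 0.0
t 5.95 j [ 15.6   1.3 -58.2  70.  -19.6   1.6] p [ 0.5671 -0.0262  0.1824] rpy [171.   -28.24  -5.55] F [-0.4 -0.5 -0.1] w 0.088 gf 0.0
time_s: 6.75
tcp_pos: [0.5671, -0.0262, 0.1823]
eef_rot: [179.8, -29.5, -23.7]
contact_force: [0.1, -0.5, -0.5]
gripper_width: 0.0879
gripper_force: 0.0
time_s: 7.55
tcp_pos: [0.5741, -0.0264, 0.1948]
eef_rot: [-168.6, -28.4, -23.6]
contact_force: [-0.6, -0.4, -0.6]
gripper_width: 0.0876
gripper_force: 0.0
t 7.55 j [  9.3  -0.8 -58.2  62.7  -5.6  -1.2] p [ 0.5741 -0.0264  0.1948] rpy [-168.57  -28.39  -23.58] F [-0.6 -0.4 -0.6] w 0.0876 gf 0.0
t 8.35 j [ 20.4   1.5 -54.2  57.  -23.6  -5.1] p [ 0.5742 -0.0256  0.1945] rpy [179.49 -28.37 -23.51] F [0.7 0.5 0.1] w 0.0877 gf 0.0
[-3.000e-04  2.008e-01  6.012e-01  4.645e-01 -6.000e-04  2.000e-04
 -1.919e-01  3.567e-01]
[[-0.1  0.2  0.1]
 [-0.1 -0.3 -0.1]
 [ 0.1  0.4 -0. ]
 [ 0.1 -0.1 -0. ]
 [-0.1 -0.1  0. ]
 [-0.1 -0.1  0. ]
 [ 0.   0.1  0. ]
 [-0.  -0.1  0. ]]
```

The kinematic fit is within 0.4 mm. Now I'll search for feasible pick and place tilts within the joint limits.

```bash
cat > ik.py <<'E'
from kin import *
PP=fit()[0]
lo=np.array([-176.03,-82.01,-58.28,-173.87,-174.79,-173.66])+1.5; hi=np.array([176.03,121.73,71.71,95.51,-.11,173.66])-1.5
def toolR(q): return fk(q,PP,-1)[1]*R.from_euler('z',-90-q[5],degrees=True)
def ik(pos,Rt,seeds):
    best=None
    for s in seeds:
        def f(q):
            o,B=fk(q,PP,-1); return np.r_[(o-pos)*10,((B*R.from_euler('z',-90-q[5],degrees=True)).inv()*Rt).as_rotvec()]
        x=least_squares(f,np.clip(s,lo+.1,hi-.1),bounds=(lo,hi),x_scale=50,max_nfev=60)
        e=np.abs(x.fun).max()
        if best is None or e<best[0]: best=(e,x.x)
        if e<2e-3: break
    return best
def pose(theta,az):  # tool rotation: down, yaw az, tilt theta about tool y
    return R.from_euler('xyz',[180,0,az],degrees=True)*R.from_euler('y',theta,degrees=True)
E
python3 - <<'E'
from ik import *
f=np.array([np.cos(np.radians(-22.5)),np.sin(np.radians(-22.5)),0])
q0=[29,-2,-50,36,-33,8]; S=[q0,[35,6,-18,0,-65,28],[20,10,-40,57,-24,-5],[30,20,-30,-40,-60,0],[30,30,0,90,-90,0],[30,30,0,-90,-90,0],[60,30,0,-90,-90,90],[60,30,0,60,-60,-90]]
def test(th,az,P):
    Rt=pose(th,az); a=Rt.apply([0,0,1]); b=ik(np.array(P)-.008*a,Rt,S); return b
G=np.array([.604,-.043,.082])+.007*f
print('PICK')
for th in (-45,-30,-15,0,15,30,45):
    b=test(th,-22.5,G); print(th,round(b[0],4),b[1].round(0))
print('PLACE ok az')
for th in (-90,-75,-60,-45,-30):
    ok=[]
    for az in range(0,360,30):
        b=test(th,az,[.58,.309,.032])
        if b[0]<2e-3: ok.append((az,b[1].round(0).astype(int).tolist()))
    print(th,ok)
E
```

```text
PICK
-45 0.0 [   3.   49.   23.  -18. -105.   67.]
-30 0.0 [  5.  40.  10. -13. -88.  66.]
-15 0.0 [  9.  31.  -3.  -8. -69.  62.]
0 0.0 [ 14.  23. -19.   0. -49.  54.]
15 0.0 [ 18.  16. -40.  24. -24.  27.]
30 0.1015 [  2.  14. -56.  94. -12. -27.]
45 0.225 [ -7.  13. -30. -95.  -2. 172.]
PLACE ok az
-90 [(0, [24, 79, 62, -58, -151, 36]), (30, [39, 84, 64, -24, -158, 68]), (60, [50, 80, 38, 14, -137, 101]), (90, [60, 71, 8, 33, -113, 105]), (120, [66, 62, -22, 54, -93, 95]), (150, [63, 57, -49, 88, -89, 74]), (210, [-5, 72, -46, -142, -112, 106]), (240, [-10, 58, -24, -110, -87, 83]), (270, [-4, 57, -2, -86, -92, 59]), (300, [4, 63, 21, -72, -109, 45]), (330, [13, 71, 44, -64, -130, 37])]
-75 [(0, [27, 72, 53, -40, -137, 51]), (30, [39, 76, 53, -14, -141, 76]), (60, [50, 72, 33, 12, -125, 99]), (90, [60, 63, 5, 30, -103, 106]), (120, [66, 54, -25, 52, -82, 99]), (150, [59, 47, -52, 93, -75, 81]), (210, [-6, 55, -51, -146, -88, 99]), (240, [-7, 45, -26, -107, -69, 71]), (270, [-1, 47, -4, -80, -79, 51]), (300, [7, 55, 17, -64, -98, 43]), (330, [16, 64, 37, -53, -119, 42])]
-60 [(0, [
[... 378 characters left out ...]
]), (30, [41, 56, 28, -8, -106, 80]), (60, [49, 54, 16, 8, -96, 98]), (90, [57, 48, -4, 23, -79, 110]), (120, [61, 39, -28, 45, -59, 113]), (150, [51, 30, -51, 90, -44, 103]), (210, [18, 22, -27, -108, -9, 27]), (240, [18, 25, -19, -73, -30, 14]), (270, [15, 32, -7, -58, -54, 22]), (300, [18, 40, 7, -46, -75, 32]), (330, [24, 48, 21, -35, -93, 44])]
-30 [(0, [35, 45, 16, -17, -86, 60]), (30, [42, 47, 14, -6, -87, 80]), (60, [48, 45, 6, 6, -80, 99]), (90, [54, 40, -9, 19, -67, 115]), (120, [57, 34, -27, 36, -50, 125]), (150, [50, 27, -46, 71, -31, 124]), (240, [35, 23, -22, -35, -21, -34]), (270, [27, 28, -10, -39, -45, 0]), (300, [26, 35, 1, -34, -63, 21]), (330, [29, 41, 10, -26, -77, 40])]
```

The reach is fine. I'll pick with 15° of tilt (the body held about 43 mm from the foot), then tilt -90° in the air and turn the tool to azimuth -120° so the hand comes in from the robot and scale side. First I'll check that path for joint continuity.

```bash
python3 - <<'E'
from ik import *
from plan import *
W=[((.571,-.030,.177),15,-22),((.593,-.0385,.090),15,-22),((.571,-.03,.21),15,-22),((.55,.08,.24),15,-22),((.55,.08,.24),-75,-22),((.55,.08,.24),-75,-120),((.58,.309,.14),-75,-120),((.58,.309,.05),-75,-120)]
q=np.array([20.4,1.5,-54.2,57,-23.6,-5.1])
for (p0,t0,a0),(p1,t1,a1) in zip(W,W[1:]):
    worst=0;jm=0
    for u in np.linspace(0,1,13):
        p=np.array(p0)*(1-u)+np.array(p1)*u
        e,qn=ik(p,pose(t0+(t1-t0)*u,a0+(a1-a0)*u),[q]); worst=max(worst,e); jm=max(jm,abs(qn-q).max()) if u>0 else 0; q=qn
    o,B=fk(q,PP,-1); wr=o-B.apply([0,0,PP[7]]); wr2=wr-B.apply([0,PP[6],0])
    print(t1,a1,'err',round(worst,4),'jump',round(jm,1),q.round(0),'wrist',wr.round(3),wr2.round(3))
plan((.571,-.030,.177),[180,-15,-22])
E
```

```text
15 -22 err 0.0 jump 1.2 [ 19.  15. -42.  26. -23.  26.] wrist [ 0.507 -0.004  0.435] [0.384 0.136 0.39 ]
15 -22 err 0.0 jump 1.7 [ 23.   5. -33.  16. -42.  34.] wrist [0.485 0.005 0.555] [0.384 0.162 0.514]
15 -22 err 0.0 jump 1.2 [ 36.   3. -32.  17. -49.  21.] wrist [0.464 0.115 0.585] [0.33  0.243 0.538]
-75 -22 err 0.0 jump 10.6 [   6.   49.   32.  -42. -137.   48.] wrist [ 0.869 -0.049  0.332] [0.892 0.096 0.456]
-75 -120 err 0.0 jump 5.5 [-26.  19. -20. -81. -78.  37.] wrist [ 0.378 -0.218  0.332] [ 0.498 -0.242  0.48 ]
-75 -120 err 0.0 jump 2.1 [  -5.   30.  -26. -103.  -63.   55.] wrist [0.408 0.011 0.232] [ 0.559 -0.044  0.338]
-75 -120 err 0.0 jump 1.2 [  -6.   43.  -26. -107.  -68.   69.] wrist [0.408 0.011 0.142] [ 0.572 -0.064  0.209]
total shift units [-0.47  0.26  0.74] turn units [ 0.27 -3.34 -0.37]
```

```bash

python3 -m pendant '[[[-0.1,0.05,0.15,0.05,-0.6,-0.06,1],[-0.1,0.05,0.15,0.05,-0.6,-0.06,1],[-0.1,0.05,0.15,0.05,-0.6,-0.06,1],[-0.1,0.05,0.15,0.05,-0.6,-0.06,1],[-0.1,0.05,0.15,0.05,-0.6,-0.06,1],[0,0,0,0,-0.35,0,1],[0,0,0,0,0,0,1],[0,0,0,0,0,0,1]]]'
python3 - <<'E'
from m import *; from plan import *
st(); plan((.593,-.0385,.090),[180,-15,-22]); c,s=cap('wrist'); P=cloud(c,s)
b=blobs(c,s,(100,120,40),(130,255,255),.06,.13,'blue',200,P)
k=b[0][6]; t=k[(k[:,2]>.099)][:,:2].astype(np.float32); print('top',cv2.minAreaRect(t))
E
```

```text
time_s: 9.15
tcp_pos: [0.5692, -0.0302, 0.1769]
eef_rot: [-180.0, -15.0, -22.4]
contact_force: [-0.3, -0.6, 0.4]
gripper_width: 0.0876
gripper_force: 0.0
t 9.15 j [ 22.8   6.7 -36.5  17.6 -37.3  31.7] p [ 0.5692 -0.0302  0.1769] rpy [-179.99  -15.02  -22.4 ] F [-0.3 -0.6  0.4] w 0.0876 gf 0.0
total shift units [ 0.09 -0.07  4.52] turn units [ 0.02 -0.01 -0.1 ]
blue px [319. 192.] n 2653 mean [ 0.6042 -0.0432  0.104 ] rect [ 6.0500e-01 -4.3000e-02  4.2000e-02  6.5000e-02  6.7569e+01] zmax 0.106
top ((0.6047800183296204, -0.04340801760554314), (0.042104240506887436, 0.06474529951810837), 67.56864166259766)
```

Measurements agree with the plan, so I'll advance and grip.

```bash

python3 -m pendant '[[[0,0,0.6,0,0,0,1],[0,0,0.6,0,0,0,1],[0,0,0.6,0,0,0,1],[0,0,0.6,0,0,0,1],[0,0,0.6,0,0,0,1],[0,0,0.6,0,0,0,1],[0,0,0.6,0,0,0,1],[0,0,0.3,0,0,0,1]]]' 30
python3 -m pendant '[[[0,0,0,0,0,0,-1],[0,0,0,0,0,0,-1],[0,0,0,0,0,0,-1],[0,0,0,0,0,0,-1],[0,0,0,0,0,0,-1],[0,0,0,0,0,0,-1],[0,0,0,0,0,0,-1],[0,0,0,0,0,0,-1]]]' 30
python3 -m pendant '[[[0,0,0,0,0,0,-1],[0,0,0,0,0,0,-1],[-0.2,0,-0.8,0,0,0,-1],[-0.2,0,-0.8,0,0,0,-1],[-0.2,0,-0.8,0,0,0,-1],[-0.2,0,-0.8,0,0,0,-1],[-0.2,0,-0.8,0,0,0,-1],[-0.2,0,-0.8,0,0,0,-1]]]' 
python3 -c "
from plan import *
st(); plan((.55,.08,.24))"
```

```text
time_s: 10.0
tcp_pos: [0.5899, -0.0388, 0.089]
eef_rot: [180.0, -14.9, -22.3]
contact_force: [0.1, -0.4, -0.6]
gripper_width: 0.0876
gripper_force: 0.0
time_s: 10.8
tcp_pos: [0.5909, -0.0383, 0.0903]
eef_rot: [-180.0, -15.0, -22.3]
contact_force: [-1.6, 1.3, 3.2]
gripper_width: 0.044
gripper_force: 29.9
time_s: 11.6
tcp_pos: [0.5455, -0.0204, 0.1765]
eef_rot: [180.0, -14.9, -22.4]
contact_force: [0.6, 0.3, -2.2]
gripper_width: 0.0436
gripper_force: 29.9
t 11.6 j [ 25.1   4.5 -39.3  18.2 -37.4  28.9] p [ 0.5455 -0.0204  0.1765] rpy [179.97 -14.9  -22.36] F [ 0.6  0.3 -2.2] w 0.0436 gf 29.9
total shift units [-0.83 -4.73 -3.51] turn units [0. 0. 0.]
```

```bash

python3 -m pendant '[[[-0.1,-0.6,-0.5,0,0,0,-1],[-0.1,-0.6,-0.5,0,0,0,-1],[-0.1,-0.6,-0.5,0,0,0,-1],[-0.1,-0.6,-0.5,0,0,0,-1],[-0.1,-0.6,-0.5,0,0,0,-1],[-0.1,-0.6,-0.5,0,0,0,-1],[-0.1,-0.6,-0.3,0,0,0,-1],[-0.1,-0.6,-0.2,0,0,0,-1]]]' >/dev/null
python3 -m pendant '[[[0,0,0,0,-1,0,-1],[0,0,0,0,-1,0,-1],[0,0,0,0,-1,0,-1],[0,0,0,0,-1,0,-1],[0,0,0,0,-1,0,-1],[0,0,0,0,-1,0,-1],[0,0,0,0,-1,0,-1],[0,0,0,0,-1,0,-1]]]' >/dev/null
python3 -m pendant '[[[0,0,0,0,-1,0,-1],[0,0,0,0,-1,0,-1],[0,0,0,0,-1,0,-1],[0,0,0,0,-1,0,-1],[0,0,0,0,-1,0,-1],[0,0,0,0,-1,0,-1],[0,0,0,0,-1,0,-1],[0,0,0,0,-1,0,-1]]]' >/dev/null
python3 -m pendant '[[[0,0,0,0,-1,0,-1],[0,0,0,0,-1,0,-1],[0,0,0,0,-1,0,-1],[0,0,0,0,-1,0,-1],[0,0,0,0,-1,0,-1],[0,0,0,0,-1,0,-1],[0,0,0,0,-0.5,0,-1],[0,0,0,0,0,0,-1]]]' >/dev/null
python3 -c "
from plan import *
st(); plan((.55,.08,.24),[180,75,-22])"
```

```text
t 14.8 j [   6.    49.3   32.1  -42.8 -137.4   47.7] p [0.5519 0.0813 0.238 ] rpy [179.6   75.22 -22.77] F [-0.3  0.2 -2.4] w 0.0438 gf 29.9
total shift units [-0.11  0.1   0.04] turn units [-0.08  0.05 -0.05]
```

Tilting worked exactly as planned. Now I'll turn to -120°.

```bash

python3 -m pendant '[[[0,0,0,0.95,0,0.25,-1],[0,0,0,0.95,0,0.25,-1],[0,0,0,0.95,0,0.25,-1],[0,0,0,0.95,0,0.25,-1],[0,0,0,0.95,0,0.25,-1],[0,0,0,0.95,0,0.25,-1],[0,0,0,0.95,0,0.25,-1],[0,0,0,0.95,0,0.25,-1]]]' >/dev/null
python3 -m pendant '[[[0,0,0,0.95,0,0.25,-1],[0,0,0,0.95,0,0.25,-1],[0,0,0,0.95,0,0.25,-1],[0,0,0,0.95,0,0.25,-1],[0,0,0,0.95,0,0.25,-1],[0,0,0,0.95,0,0.25,-1],[0,0,0,0.95,0,0.25,-1],[0,0,0,0.95,0,0.25,-1]]]' >/dev/null
python3 -m pendant '[[[0,0,0,0.95,0,0.25,-1],[0,0,0,0.95,0,0.25,-1],[0,0,0,0.95,0,0.25,-1],[0,0,0,0.95,0,0.25,-1],[0,0,0,0.95,0,0.25,-1],[0,0,0,0.95,0,0.25,-1],[0,0,0,0.95,0,0.25,-1],[0,0,0,0.95,0,0.25,-1]]]' >/dev/null
python3 - <<'E'
from m import *
from plan import *
st(); plan((.58,.309,.14),[180,75,-120])
for n in('scene','side'):
    c,s=cap(n); P=cloud(c,s); z=P[...,2]
    b=blobs(c,s,(100,120,40),(130,255,255),.1,.4,'blue',100,P)
    hsv=cv2.cvtColor(c['frame'],cv2.COLOR_BGR2HSV)
    m=((hsv[...,0]>5)&(hsv[...,0]<25)&(hsv[...,1]>80)&(abs(z-.004)<.008)&(P[...,0]>.48)&(P[...,0]<.68)&(P[...,1]>.2)&(P[...,1]<.42)).astype(np.uint8)
    k=max(cv2.findContours(m,cv2.RETR_EXTERNAL,cv2.CHAIN_APPROX_NONE)[0],key=cv2.contourArea)
    X=atz(c,s,k.reshape(-1,2),.004)[:,:2].astype(np.float32); print('mat',cv2.minAreaRect(X))
c,s=cap('scene'); cv2.imwrite('pics/s3.png',c['frame'])
E
```

```text
t 17.2 j [-25.2  19.8 -18.  -79.1 -79.7  37. ] p [0.5514 0.081  0.2405] rpy [-178.37   75.14 -115.17] F [-0.1 -0.3 -1.8] w 0.044 gf 29.9
total shift units [ 2.05  3.89 11.74] turn units [0.76 0.04 0.31]
blue px [328. 204.] n 373 mean [0.5677 0.0985 0.2372] rect [5.5700e-01 8.9000e-02 4.5000e-02 4.7000e-02 6.2489e+01] zmax 0.278
mat ((0.5833780765533447, 0.3101261854171753), (0.11977091431617737, 0.11995062977075577), 63.177364349365234)
blue px [16. 14.] n 238 mean [-0.276   1.7047  0.3543] rect [-0.276  1.659  0.007  0.603  0.08 ] zmax 0.4
blue px [16. 85.] n 2033 mean [-0.336   1.1518  0.2165] rect [-0.327  1.177  0.225  0.121 38.669] zmax 0.4
mat ((0.5753387808799744, 0.31169626116752625), (0.11628343164920807, 0.10203269124031067), 62.867279052734375)
```

View pics/s3.png

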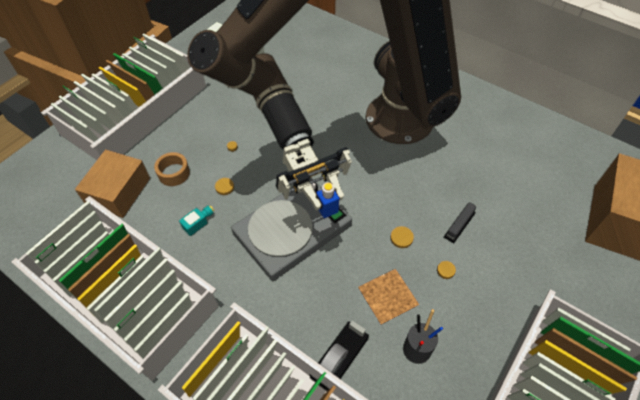

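The scene picture shows the bottle held upright at (328,200), with the mat free at (388,296). I'll carry it above the mat.

```bash

python3 -m pendant '[[[0,0,0,0.38,0,0.15,-1],[0,0,0,0.38,0,0.15,-1],[0.2,0.4,0.9,0,0,0,-1],[0.2,0.4,0.9,0,0,0,-1],[0.2,0.4,0.9,0,0,0,-1],[0.2,0.4,0.9,0,0,0,-1],[0.2,0.4,0.9,0,0,0,-1],[0.2,0.4,0.9,0,0,0,-1]]]' >/dev/null
python3 - <<'E'
from m import *
from plan import *
st(); plan((.577,.303,.10),[180,75,-120])
c,s=cap('scene'); P=cloud(c,s)[300:390,310:370].reshape(-1,3)
k=P[(P[:,2]>.02)&(P[:,2]<.1)&(P[:,0]<.80)]; print('disp',np.nanpercentile(k,[0,2,50,98],axis=0).round(3),cv2.minAreaRect(k[:,:2].astype(np.float32)))
E
```

```text
t 18.15 j [-15.6  23.1 -25.1 -90.5 -69.6  46.2] p [0.559  0.1925 0.1886] rpy [ 179.21   75.27 -120.62] F [-0.7 -0.6 -2.2] w 0.0434 gf 29.9
total shift units [2.96 1.95 6.2 ] turn units [ 0.05  0.07 -0.04]
disp [[0.712 0.265 0.02 ]
 [0.716 0.267 0.025]
 [0.752 0.302 0.03 ]
 [0.798 0.33  0.078]] ((0.7559264898300171, 0.2982093393802643), (0.08813110738992691, 0.06565702706575394), 0.298162579536438)
```

```bash

python3 -m pendant '[[[0.35,0.25,0.8,0,0,0,-1],[0.35,0.25,0.8,0,0,0,-1],[0.35,0.25,0.8,0,0,0,-1],[0.35,0.25,0.8,0,0,0,-1],[0.35,0.25,0.8,0,0,0,-1],[0.35,0.25,0.8,0,0,0,-1],[0.4,0.25,0.8,0,0,0,-1],[0.4,0.2,0.6,0,0,0,-1]]]' >/dev/null
python3 - <<'E'
from m import *
from plan import *
st(); plan((.577,.303,.055),[180,75,-120])
c,s=cap('scene'); P=cloud(c,s)
b=blobs(c,s,(100,120,40),(130,255,255),.03,.2,'blue',100,P)
cv2.imwrite('pics/s4.png',cv2.resize(c['frame'][150:370,250:490],None,fx=2.5,fy=2.5))
E
```

```text
t 19.0 j [  -6.1   35.6  -26.4 -104.2  -65.9   61.7] p [0.5773 0.303  0.1008] rpy [ 179.22   75.24 -120.61] F [ 0.5 -0.2 -0.8] w 0.0441 gf 29.9
total shift units [2.22 0.   0.58] turn units [ 0.05  0.06 -0.04]
blue px [392. 284.] n 292 mean [0.5951 0.3172 0.1015] rect [5.8500e-01 3.1000e-01 4.4000e-02 4.6000e-02 6.2106e+01] zmax 0.133
```

View pics/s4.png

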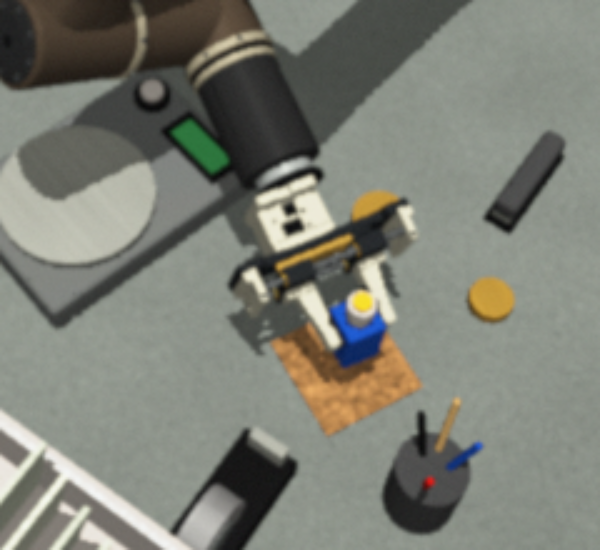

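The crop shows the bottle upright over the mat centre (358,335 in the crop), and the forearm is clear of the scale. I'll lower it gently.

```bash

python3 -m pendant '[[[0.4,0,0.1,0,0,0,-1],[0.4,0,0.1,0,0,0,-1],[0.4,0,0.1,0,0,0,-1],[0.4,0,0.1,0,0,0,-1],[0.4,0,0.1,0,0,0,-1],[0.2,0,0.05,0,0,0,-1],[0,0,0,0,0,0,-1],[0,0,0,0,0,0,-1]]]' >/dev/null; python3 -c "
from plan import *
st()"
python3 -m pendant '[[[0.05,0,0.01,0,0,0,-1],[0.05,0,0.01,0,0,0,-1],[0,0,0,0,0,0,-1],[0,0,0,0,0,0,-1],[0,0,0,0,0,0,-1],[0,0,0,0,0,0,-1],[0,0,0,0,0,0,-1],[0,0,0,0,0,0,-1]]]' >/dev/null; python3 -c "
from plan import *
st()"
```

```text
t 19.85 j [  -7.1   42.   -26.3 -105.9  -68.    68.2] p [0.5772 0.3008 0.0568] rpy [ 179.32   75.29 -120.56] F [ 1.1  0.1 -1.2] w 0.0439 gf 29.9
t 20.65 j [  -7.2   42.3  -26.3 -105.9  -68.1   68.5] p [0.577  0.3008 0.0547] rpy [ 179.35   75.29 -120.52] F [ 0.1  0.2 -1.8] w 0.0438 gf 29.9
```

```bash

python3 -m pendant '[[[0.05,0,0.01,0,0,0,-1],[0.05,0,0.01,0,0,0,-1],[0,0,0,0,0,0,-1],[0,0,0,0,0,0,-1],[0,0,0,0,0,0,-1],[0,0,0,0,0,0,-1],[0,0,0,0,0,0,-1],[0,0,0,0,0,0,-1]]]' >/dev/null; python3 -c "
from plan import *
st()"
python3 -m pendant '[[[0.05,0,0.01,0,0,0,-1],[0,0,0,0,0,0,-1],[0,0,0,0,0,0,-1],[0,0,0,0,0,0,-1],[0,0,0,0,0,0,-1],[0,0,0,0,0,0,-1],[0,0,0,0,0,0,-1],[0,0,0,0,0,0,-1]]]' >/dev/null; python3 -c "
from plan import *
st()"
```

```text
t 21.45 j [  -7.2   42.5  -26.3 -106.   -68.3   68.8] p [0.5772 0.3008 0.0536] rpy [ 179.47   75.39 -120.4 ] F [-1.1 -2.   4.9] w 0.0439 gf 29.9
t 22.25 j [  -7.2   42.6  -26.3 -106.   -68.4   69. ] p [0.5773 0.3008 0.0534] rpy [ 179.59   75.49 -120.28] F [-2.2 -3.6  9.4] w 0.0436 gf 30.0
```

In contact. I'll open to about 57 mm and back straight out.

```bash

python3 -m pendant '[[[0,0,0,0,0,0,0.3],[0,0,0,0,0,0,0.3],[0,0,0,0,0,0,0.3],[0,0,0,0,0,0,0.3],[0,0,-0.3,0,0,0,0.3],[0,0,-0.5,0,0,0,0.3],[0,0,-0.8,0,0,0,0.3],[0,0,-0.8,0,0,0,0.3]]]' >/dev/null
python3 -m pendant '[[[0,0,-0.8,0,0,0,0.3],[0,0,-0.8,0,0,0,0.3],[-0.8,0,-0.4,0,0,0,0.3],[-1,0,0,0,0,0,0.3],[-1,0,0,0,0,0,0.3],[-1,0,0,0,0,0,0.3],[-1,0,0,0,0,0,0.3],[-1,0,0,0,0,0,0.3]]]' >/dev/null
python3 - <<'E'
from m import *
from plan import *
st()
c,s=cap('scene'); P=cloud(c,s)
b=blobs(c,s,(100,120,40),(130,255,255),.01,.2,'blue',100,P); discs(c,s)
cv2.imwrite('pics/s5.png',c['frame'])
c,s=cap('side'); P=cloud(c,s); b=blobs(c,s,(100,120,40),(130,255,255),.01,.1,'blue',50,P)
E
```

```text
t 23.85 j [ -9.9  22.3 -27.7 -95.6 -66.   48.4] p [0.5492 0.2513 0.1873] rpy [ 179.43   75.27 -120.49] F [0.9 0.5 0.2] w 0.0571 gf 0.0
blue px [388. 291.] n 299 mean [0.5959 0.3122 0.054 ] rect [5.8600e-01 3.0900e-01 4.2000e-02 4.4000e-02 5.9932e+01] zmax 0.09
disc px [446. 269.] xy [0.4297 0.4005] axes mm [46.7 51.2]
disc px [612. 248.] xy [0.0943 0.7518] axes mm [ 15.6 160. ]
disc px [405. 237.] xy [0.4068 0.2565] axes mm [43.8 69. ]
disc px [224. 186.] xy [ 0.5741 -0.285 ] axes mm [54.5 60.1]
disc px [132. 198.] xy [ 0.7678 -0.4931] axes mm [ 42.1 172.4]
disc px [175. 180.] xy [ 0.6101 -0.4758] axes mm [113.5 151.8]
disc px [170. 163.] xy [ 0.6182 -0.4658] axes mm [58.5 66.7]
disc px [232. 146.] xy [ 0.4387 -0.3736] axes mm [29.4 38.8]
disc px [77. 39.] xy [ 0.4637 -1.0853] axes mm [217.7 222.2]
blue px [ 18. 125.] n 680 mean [-0.4067  1.15    0.047 ] rect [-3.9100e-01  1.1480e+00  3.0000e-02  2.0800e-01  8.9265e+01] zmax 0.1
```

View pics/s5.png

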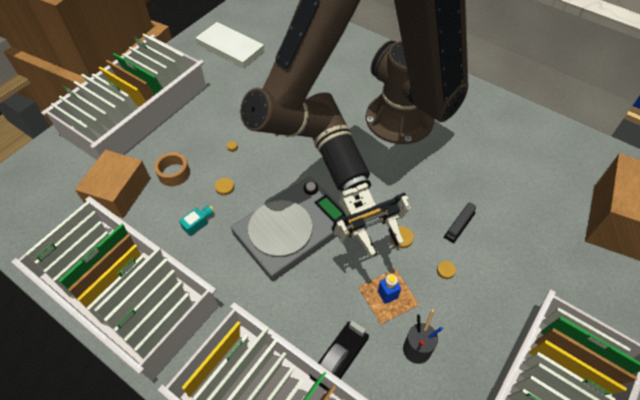

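The scene picture shows the bottle standing on the mat centre at (388,288), with all four discs where they were. Next is the button: bring the tool vertical, close the fingers and measure the button with the wrist camera.

```bash

python3 -m pendant '[[[-0.6,0,-0.2,0,1,0,-1],[-0.6,0,-0.2,0,1,0,-1],[-0.6,0,-0.2,0,1,0,-1],[0,0,0,0,1,0,-1],[0,0,0,0,1,0,-1],[0,0,0,0,1,0,-1],[0,0,0,0,1,0,-1],[0,0,0,0,1,0,-1]]]' >/dev/null
python3 -m pendant '[[[0,0,0,0,1,0,-1],[0,0,0,0,1,0,-1],[0,0,0,0,1,0,-1],[0,0,0,0,1,0,-1],[0,0,0,0,1,0,-1],[0,0,0,0,1,0,-1],[0,0,0,0,1,0,-1],[0,0,0,0,1,0,-1]]]' >/dev/null
python3 -m pendant '[[[0,0,0,0,1,0,-1],[0,0,0,0,1,0,-1],[0,0,0,0,0.8,0,-1],[0,0,0,0,0,0,-1],[0,0,0,0,0,0,-1],[0,0,0,0,0,0,-1],[0,0,0,0,0,0,-1],[0,0,0,0,0,0,-1]]]' >/dev/null
python3 - <<'E'
from m import *
from plan import *
st(); plan((.48,.03,.21),[180,0,-120]); plan((.48,.03,.21),[180,0,-27])
E
```

```text
t 26.35 j [ 43.   14.9 -10.5  -0.2 -64.5 -72.8] p [0.5496 0.2518 0.2245] rpy [ 1.7985e+02  1.4000e-01 -1.1992e+02] F [ 0.3 -0.8 -0.4] w 0.0004 gf 0.0
total shift units [11.35 -2.52  0.69] turn units [0.04 0.03 0.02]
total shift units [11.35 -2.52  0.69] turn units [  0.     0.06 -23.23]
```

```bash

python3 -m pendant '[[[1,-0.25,0.05,0,0,0,-1],[1,-0.25,0.05,0,0,0,-1],[1,-0.25,0.05,0,0,0,-1],[1,-0.25,0.05,0,0,0,-1],[1,-0.25,0.05,0,0,0,-1],[1,-0.25,0.05,0,0,0,-1],[1,-0.25,0.05,0,0,0,-1],[1,-0.25,0.05,0,0,0,-1]]]' >/dev/null
python3 - <<'E'
from m import *
from plan import *
st(); c,s=cap('wrist'); P=cloud(c,s); cv2.imwrite('pics/w6.png',c['frame'])
def fitb(c,s,P):
    hsv=cv2.cvtColor(c['frame'],cv2.COLOR_BGR2HSV)
    m=((hsv[...,2]>150)&(hsv[...,1]<40)&(P[...,2]>.045)&(P[...,2]<.075)&(np.hypot(P[...,0]-.446,P[...,1]+.05)<.04)).astype(np.uint8)
    for k in cv2.findContours(m,cv2.RETR_EXTERNAL,cv2.CHAIN_APPROX_NONE)[0]:
        if len(k)<8: continue
        z=np.nanmedian(P[m>0][:,2]); X=atz(c,s,k.reshape(-1,2),z)[:,:2].astype(np.float32)
        print('button px',k.reshape(-1,2).mean(0).round(),'z',z.round(4),cv2.minEnclosingCircle(X),cv2.fitEllipse(X))
fitb(c,s,P)
z=P[...,2]; sel=(z>.057)&(z<.063)&(np.hypot(P[...,0]-.607,P[...,1]+.035)<.12)
print('plate vis',sel.sum(), cv2.minEnclosingCircle(P[sel][:,:2].astype(np.float32)) if sel.sum()>50 else '')
for n in('scene','side'):
    c,s=cap(n); fitb(c,s,cloud(c,s))
E
```

```text
t 27.15 j [ 32.2   6.7 -22.2  -0.2 -61.1 -62. ] p [0.5041 0.092  0.2158] rpy [ 1.7984e+02  1.0000e-01 -1.1990e+02] F [-0.   0.4 -0.3] w 0.0005 gf 0.0
button px [300.  29.] z 0.0459 ((0.44154196977615356, -0.05343342572450638), 0.014730565249919891) ((0.4414743483066559, -0.05358889326453209), (0.028139440342783928, 0.0283659640699625), 88.675537109375)
button px [297.  37.] z 0.0459 ((0.44640839099884033, -0.04967811703681946), 0.04001903906464577) ((0.4492032825946808, -0.04903054237365723), (0.0668085366487503, 0.0703350380063057), 32.5143928527832)
plate vis 26491 ((0.6054016947746277, -0.034845732152462006), 0.0902545154094696)
button px [320. 215.] z 0.0679 ((0.4449625611305237, -0.04954185709357262), 0.014453270472586155) ((0.4436604678630829, -0.04874267801642418), (0.023524519056081772, 0.027751388028264046), 159.24891662597656)
```

View pics/w6.png

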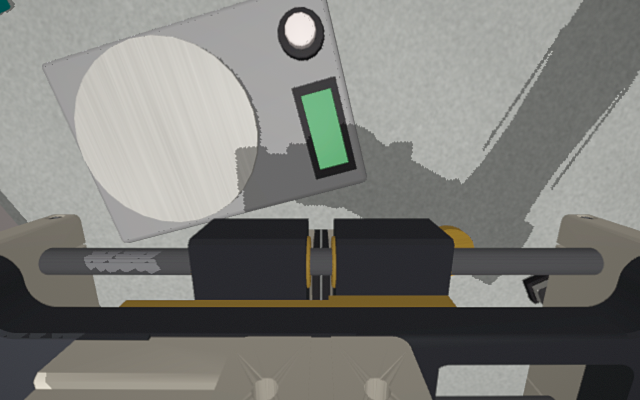

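The wrist view shows the button at (300,30), the display at (325,130) and the empty plate at (167,128). I'll go above the button.

```bash

python3 - <<'E'
from m import *
from plan import *
c,s=cap('wrist'); P=cloud(c,s); hsv=cv2.cvtColor(c['frame'],cv2.COLOR_BGR2HSV)
m=((hsv[...,2]>150)&(hsv[...,1]<40)&(P[...,2]>.057)&(P[...,0]<.475)).astype(np.uint8); m[60:]=0
k=max(cv2.findContours(m,cv2.RETR_EXTERNAL,cv2.CHAIN_APPROX_NONE)[0],key=cv2.contourArea); z=np.nanmedian(P[m>0][:,2])
X=atz(c,s,k.reshape(-1,2),z)[:,:2].astype(np.float32); e=cv2.fitEllipse(X); print(z,e)
plan((*e[0],.11)); 
E
```

```text
0.06717697758017721 ((0.4434981942176819, -0.04744260758161545), (0.02600439265370369, 0.02637663297355175), 95.95494079589844)
total shift units [ 7.61 -0.87  5.28] turn units [0. 0. 0.]
```

```bash

python3 -m pendant '[[[0.95,-0.1,0.6,0,0,0,-1],[0.95,-0.1,0.6,0,0,0,-1],[0.95,-0.1,0.6,0,0,0,-1],[0.95,-0.1,0.6,0,0,0,-1],[0.95,-0.1,0.6,0,0,0,-1],[0.95,-0.1,0.6,0,0,0,-1],[0.95,-0.1,0.6,0,0,0,-1],[0.95,-0.15,0.6,0,0,0,-1]]]' >/dev/null
python3 -m pendant '[[[0,0,0.3,0,0,0,-1],[0,0,0.3,0,0,0,-1],[0,0,0.2,0,0,0,-1],[0,0,0.1,0,0,0,-1],[0,0,0.1,0,0,0,-1],[0,0,0.1,0,0,0,-1],[0,0,0.1,0,0,0,-1],[0,0,0,0,0,0,-1]]]' >/dev/null
python3 -c "
from plan import *
st()"
```

```text
t 28.95 j [ 19.4   8.6 -38.8  -0.3 -42.6 -49.1] p [ 0.4433 -0.0462  0.0953] rpy [ 1.7983e+02  8.0000e-02 -1.1989e+02] F [ 1.1  0.4 -0.2] w 0.0005 gf 0.0
```

```bash

python3 -m pendant '[[[0,0,0.2,0,0,0,-1],[0,0,0.1,0,0,0,-1],[0,0,0.1,0,0,0,-1],[0,0,0.1,0,0,0,-1],[0,0,0.05,0,0,0,-1],[0,0,0,0,0,0,-1],[0,0,0,0,0,0,-1],[0,0,0,0,0,0,-1]]]' >/dev/null
python3 -c "
from plan import *
st()"
python3 -m pendant '[[[0,0,0.05,0,0,0,-1],[0,0,0.05,0,0,0,-1],[0,0,0,0,0,0,-1],[0,0,0,0,0,0,-1],[0,0,0,0,0,0,-1],[0,0,0,0,0,0,-1],[0,0,0,0,0,0,-1],[0,0,0,0,0,0,-1]]]' >/dev/null
python3 -c "
from plan import *
st()"
```

```text
t 29.75 j [ 19.4   9.6 -39.5  -0.3 -40.9 -49.1] p [ 0.4434 -0.0462  0.0846] rpy [ 1.7984e+02  9.0000e-02 -1.1989e+02] F [-1.5 -0.2  2.8] w 0.0008 gf 1.6
t 30.55 j [ 19.4   9.8 -39.6  -0.3 -40.6 -49.1] p [ 0.4434 -0.0462  0.0831] rpy [ 1.7985e+02  9.0000e-02 -1.1987e+02] F [-5.3  2.  13. ] w 0.0004 gf 6.6
```

The force stepped to 13 N over a 4 N spring, so the button has bottomed. Now weight66: lift, open and look.

```bash

python3 -m pendant '[[[0,0,-0.4,0,0,0,-1],[0,0,-0.8,0,0,0,-1],[0,0,-0.8,0,0,0,-1],[0,0,-0.8,0,0,0,1],[0,0,-0.8,0,0,0,1],[-0.8,0.4,0,0,0,0,1],[-0.8,0.4,0,0,0,0,1],[-0.8,0.4,0,0,0,0,1]]]' >/dev/null
python3 -m pendant '[[[-1,0.55,0,0,0,0,1],[-1,0.55,0,0,0,0,1],[-1,0.55,0,0,0,0,1],[-1,0.55,0,0,0,0,1],[-1,0.55,0,0,0,0,1],[-1,0.55,0,0,0,0,1],[-1,0.55,0,0,0,0,1],[-1,0.55,0,0,0,0,1]]]' >/dev/null
python3 -m pendant '[[[-1,0.55,0,0,0,0,1],[-1,0.55,0,0,0,0,1],[-1,0.55,0,0,0,0,1],[-1,0.55,0,0,0,0,1],[-1,0.55,0,0,0,0,1],[-1,0.55,0,0,0,0,1],[0,0,0,0,0,0,1],[0,0,0,0,0,0,1]]]' >/dev/null
cat > wd.py <<'E'
from m import *
from plan import *
def wdisc(z=.016,near=None,rmax=.06):
    c,s=cap('wrist'); P=cloud(c,s); hsv=cv2.cvtColor(c['frame'],cv2.COLOR_BGR2HSV)
    m=cv2.inRange(hsv,(12,100,60),(32,255,255)); m[~(abs(P[...,2]-z)<.006)]=0; out=None
    for k in cv2.findContours(m,cv2.RETR_EXTERNAL,cv2.CHAIN_APPROX_NONE)[0]:
        if cv2.contourArea(k)<150: continue
        X=atz(c,s,k.reshape(-1,2),z)[:,:2].astype(np.float32); e=cv2.fitEllipse(X)
        print('disc px',k.reshape(-1,2).mean(0).round(),'xy',np.round(e[0],4),'mm',np.round(np.array(e[1])*1e3,1),'z',np.nanmedian(P[m>0][:,2]).round(4),'bbox',cv2.boundingRect(k))
    return c,s,P
E
python3 - <<'E'
from wd import *
st(); c,s,P=wdisc(); cv2.imwrite('pics/w7.png',c['frame'])
E
```

```text
t 32.95 j [ 55.9  14.3 -21.4  -0.2 -54.3 -85.6] p [0.4524 0.3275 0.1551] rpy [ 1.7983e+02  4.0000e-02 -1.1985e+02] F [-0.2 -0.3  0.5] w 0.0873 gf 0.0
disc px [376. 236.] xy [0.422  0.3909] mm [30.2 46. ] z 0.0162 bbox (354, 220, 43, 28)
disc px [320.  99.] xy [0.4061 0.2491] mm [64.  64.1] z 0.0162 bbox (285, 61, 71, 76)
```

```bash

python3 -m pendant '[[[0.8,0,0.4,0,0,0,1],[0.8,0,0.4,0,0,0,1],[0.8,0,0.4,0,0,0,1],[0.8,0,0.4,0,0,0,1],[0.8,0,0.4,0,0,0,1],[0.55,0,0.4,0,0,0,1],[0,0,0.8,0,0,0,1],[0,0,0.8,0,0,0,1]]]' >/dev/null
python3 -m pendant '[[[0,0,0.8,0,0,0,1],[0,0,0.8,0,0,0,1],[0,0,0.3,0,0,0,1],[0,0,0,0,0,0,1],[0,0,0,0,0,0,1],[0,0,0,0,0,0,1],[0,0,0,0,0,0,1],[0,0,0,0,0,0,1]]]' >/dev/null
python3 -c "
from plan import *
st(); plan((.4061,.2491,.0255))"
```

```text
t 34.6 j [ 54.9  16.7 -38.5  -0.3 -34.7 -84.6] p [0.4073 0.2483 0.0378] rpy [ 1.7984e+02  1.5000e-01 -1.1989e+02] F [-0.4  0.7 -0.3] w 0.0878 gf 0.0
total shift units [-0.    0.07  0.62] turn units [0. 0. 0.]
```

```bash

python3 -m pendant '[[[0,0.05,0.3,0,0,0,1],[0,0,0.3,0,0,0,1],[0,0,0,0,0,0,1],[0,0,0,0,0,0,-1],[0,0,0,0,0,0,-1],[0,0,0,0,0,0,-1],[0,0,0,0,0,0,-1],[0,0,0,0,0,0,-1]]]' 40 
python3 -m pendant '[[[0,0,0,0,0,0,-1],[0,0,-0.4,0,0,0,-1],[0,0,-0.8,0,0,0,-1],[0,0,-0.8,0,0,0,-1],[0,0,-0.8,0,0,0,-1],[0,0,-0.8,0,0,0,-1],[0,0,-0.8,0,0,0,-1],[0,0,-0.8,0,0,0,-1]]]' 
python3 -c "
from plan import *
plan((.6054,-.0348,.13))"
```

```text
time_s: 35.4
tcp_pos: [0.4063, 0.2487, 0.0255]
eef_rot: [179.8, 0.1, -119.9]
contact_force: [0.5, -0.6, -0.2]
gripper_width: 0.0651
gripper_force: 40.0
time_s: 36.2
tcp_pos: [0.4058, 0.2477, 0.1301]
eef_rot: [179.8, 0.0, -119.9]
contact_force: [-0.7, 0.7, -4.5]
gripper_width: 0.0649
gripper_force: 40.0
total shift units [  7.27 -15.7   -0.05] turn units [0. 0. 0.]
```

```bash

python3 -m pendant '[[[0.45,-0.98,0,0,0,0,-1],[0.45,-0.98,0,0,0,0,-1],[0.45,-0.98,0,0,0,0,-1],[0.45,-0.98,0,0,0,0,-1],[0.45,-0.98,0,0,0,0,-1],[0.45,-0.98,0,0,0,0,-1],[0.45,-0.98,0,0,0,0,-1],[0.45,-0.98,0,0,0,0,-1]]]' >/dev/null
python3 -m pendant '[[[0.45,-0.98,0,0,0,0,-1],[0.45,-0.98,0,0,0,0,-1],[0.45,-0.98,0,0,0,0,-1],[0.45,-0.98,0,0,0,0,-1],[0.45,-0.98,0,0,0,0,-1],[0.45,-0.98,0,0,0,0,-1],[0,0,0,0,0,0,-1],[0,0,0,0,0,0,-1]]]' >/dev/null
python3 - <<'E'
from wd import *
st(); c,s,P=wdisc(.105); cv2.imwrite('pics/w8.png',c['frame'])
z=P[...,2]; sel=(z>.057)&(z<.063)&(np.hypot(P[...,0]-.607,P[...,1]+.035)<.12)
print('plate vis',sel.sum(), cv2.minEnclosingCircle(P[sel][:,:2].astype(np.float32)))
plan((.606,-.035,.13))
E
```

```text
t 37.8 j [ 19.3  18.  -20.2  -0.3 -52.  -49.1] p [0.5807 0.0019 0.1279] rpy [ 1.7975e+02  4.0000e-02 -1.1998e+02] F [-0.5  0.  -5.3] w 0.0651 gf 40.0
plate vis 31772 ((0.6049995422363281, -0.035114727914333344), 0.08978937566280365)
total shift units [ 0.98 -2.03 -0.11] turn units [0. 0. 0.]
```

View pics/w8.png

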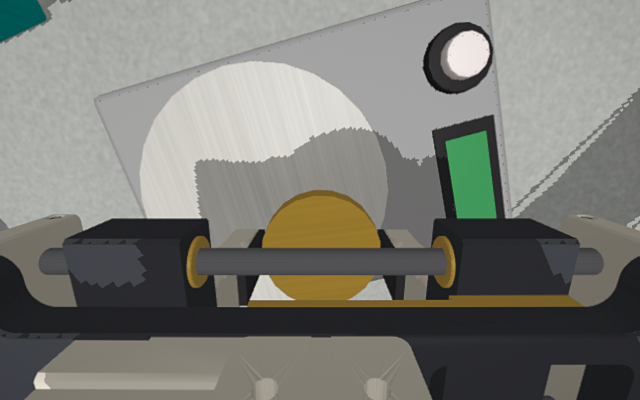

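The wrist view shows the disc held between the pads at (322,248) and the plate centre visible beyond. I'll lower it onto the plate.

```bash

python3 -m pendant '[[[0.5,-1,0,0,0,0,-1],[0.5,-1,0,0,0,0,-1],[0,0,0.6,0,0,0,-1],[0,0,0.6,0,0,0,-1],[0,0,0.4,0,0,0,-1],[0,0,0.2,0,0,0,-1],[0,0,0.1,0,0,0,-1],[0,0,0,0,0,0,-1]]]' >/dev/null
python3 -c "
from plan import *
st(); plan((.6052,-.035,.0855))"
```

```text
t 38.65 j [ 15.1  22.5 -19.1  -0.2 -48.5 -44.8] p [ 0.6061 -0.0344  0.0901] rpy [ 1.7983e+02  8.0000e-02 -1.1986e+02] F [ 0.   0.6 -4.9] w 0.0648 gf 40.0
total shift units [0.05 0.02 0.23] turn units [0. 0. 0.]
```

```bash

python3 -m pendant '[[[0.05,0,0.1,0,0,0,-1],[0,0,0.1,0,0,0,-1],[0,0,0,0,0,0,-1],[0,0,0,0,0,0,-1],[0,0,0,0,0,0,-1],[0,0,0,0,0,0,-1],[0,0,0,0,0,0,-1],[0,0,0,0,0,0,-1]]]' >/dev/null
python3 -c "
from plan import *
st(); plan((.6052,-.035,.0855))"
```

```text
t 39.45 j [ 14.9  22.8 -19.3  -0.2 -48.  -44.7] p [ 0.6057 -0.0357  0.0863] rpy [ 1.7984e+02  9.0000e-02 -1.1990e+02] F [ 0.2  0.  -5. ] w 0.0649 gf 40.0
total shift units [-0.02  0.04  0.04] turn units [0. 0. 0.]
```

```bash

python3 -m pendant '[[[0,0,0.05,0,0,0,-1],[0,0,0.03,0,0,0,-1],[0,0,0,0,0,0,-1],[0,0,0,0,0,0,-1],[0,0,0,0,0,0,-1],[0,0,0,0,0,0,-1],[0,0,0,0,0,0,-1],[0,0,0,0,0,0,-1]]]' >/dev/null
python3 -c "
from plan import *
st()"

```

```text
t 40.25 j [ 15.   22.8 -19.4  -0.2 -47.8 -44.7] p [ 0.6058 -0.0356  0.0854] rpy [ 1.7987e+02  1.0000e-01 -1.1988e+02] F [-3.7  1.9  5.5] w 0.065 gf 40.0
```

```bash

python3 -m pendant '[[[0,0,0,0,0,0,1],[0,0,0,0,0,0,1],[0,0,0,0,0,0,1],[0,0,0,0,0,0,1],[0,0,-0.4,0,0,0,1],[0,0,-0.8,0,0,0,1],[0,0,-0.8,0,0,0,1],[0,0,-0.8,0,0,0,1]]]' >/dev/null
python3 -m pendant '[[[-0.9,0,-0.2,0,0,0,1],[-0.9,0,-0.2,0,0,0,1],[-0.9,0,-0.2,0,0,0,1],[-0.9,0,-0.2,0,0,0,1],[-0.9,0,-0.2,0,0,0,1],[0,0,0,0,0,0,1],[0,0,0,0,0,0,1],[0,0,0,0,0,0,1]]]' >/dev/null
python3 - <<'E'
from wd import *
st(); c,s,P=wdisc(.076); 
z=P[...,2]; sel=(z>.057)&(z<.063)&(np.hypot(P[...,0]-.607,P[...,1]+.035)<.12)
print('plate vis',sel.sum(), cv2.minEnclosingCircle(P[sel][:,:2].astype(np.float32)))
c,s=cap('scene'); discs(c,s); c,s=cap('side'); discs(c,s); plan((.616,-.209,.155))
E
```

```text
t 41.85 j [ 20.7  22.2  -8.9  -0.2 -59.1 -50.5] p [0.6503 0.0421 0.1603] rpy [ 1.7979e+02  5.0000e-02 -1.1989e+02] F [-0.2  0.1 -0.5] w 0.0878 gf 0.0
disc px [320.  93.] xy [ 0.6047 -0.0346] mm [63.9 64. ] z 0.0763 bbox (276, 47, 89, 95)
plate vis 33598 ((0.6054041385650635, -0.03426245227456093), 0.09027731418609619)
disc px [446. 269.] xy [0.4298 0.4005] axes mm [46.7 50.8]
disc px [612. 248.] xy [0.095  0.7495] axes mm [ 15.3 169.1]
disc px [224. 186.] xy [ 0.5739 -0.2848] axes mm [55.1 60. ]
disc px [131. 199.] xy [ 0.7693 -0.4914] axes mm [ 40.  170.7]
disc px [175. 180.] xy [ 0.6139 -0.4728] axes mm [108.4 144.4]
disc px [170. 163.] xy [ 0.6238 -0.4555] axes mm [71.7 85.6]
disc px [232. 146.] xy [ 0.4384 -0.3738] axes mm [29.6 38. ]
disc px [79. 38.] xy [ 0.4646 -1.0928] axes mm [240.  248.5]
disc px [316. 312.] xy [ 0.2742 -0.316 ] axes mm [23.2 58.7]
disc px [378. 304.] xy [ 0.4315 -0.3786] axes mm [27.  32.9]
disc px [396. 261.] xy [ 0.5666 -0.2897] axes mm [51. 58.]
disc px [259. 159.] xy [0.4232 0.3948] axes mm [39.9 48.9]
disc px [314. 161.] xy [0.6032 0.2715] axes mm [27.4 90.1]
total shift units [11.72 -4.77  0.26] turn units [0. 0. 0.]
```

weight66 lies within 1 mm of the plate centre. Next is weight58.

```bash

python3 -m pendant '[[[0.98,-0.4,0,0,0,0,1],[0.98,-0.4,0,0,0,0,1],[0.98,-0.4,0,0,0,0,1],[0.98,-0.4,0,0,0,0,1],[0.98,-0.4,0,0,0,0,1],[0.98,-0.4,0,0,0,0,1],[0.98,-0.4,0,0,0,0,1],[0.98,-0.4,0,0,0,0,1]]]' >/dev/null
python3 -m pendant '[[[0.98,-0.4,0,0,0,0,1],[0.98,-0.4,0,0,0,0,1],[0.98,-0.4,0,0,0,0,1],[0.98,-0.4,0,0,0,0,1],[0,0,0,0,0,0,1],[0,0,0,0,0,0,1],[0,0,0,0,0,0,1],[0,0,0,0,0,0,1]]]' >/dev/null
python3 - <<'E'
from wd import *
st(); c,s,P=wdisc()
plan((.570,-.288,.04))
E
```

```text
t 43.6 j [ -1.7  22.1  -9.   -0.2 -59.  -28.1] p [ 0.6168 -0.209   0.1602] rpy [ 1.7984e+02  1.0000e-01 -1.1986e+02] F [ 0.4  0.9 -0.1] w 0.0873 gf 0.0
disc px [322.  99.] xy [ 0.5691 -0.2869] mm [55.9 56.2] z 0.0162 bbox (291, 67, 62, 65)
disc px [179.  10.] xy [ 0.6382 -0.4218] mm [27.  59.1] z 0.0162 bbox (143, 0, 71, 19)
disc px [15. 26.] xy [ 0.7687 -0.4752] mm [11.7 72.7] z 0.0162 bbox (0, 0, 39, 60)
total shift units [4.6  0.04 6.  ] turn units [0. 0. 0.]
```

```bash

python3 -m pendant '[[[0.8,0,0.4,0,0,0,1],[0.8,0,0.4,0,0,0,1],[0.8,0,0.4,0,0,0,1],[0.8,0,0.4,0,0,0,1],[0.8,0,0.4,0,0,0,1],[0.55,0.05,0.4,0,0,0,1],[0,0,0.9,0,0,0,1],[0,0,0.9,0,0,0,1]]]' >/dev/null
python3 -m pendant '[[[0,0,0.9,0,0,0,1],[0,0,0.9,0,0,0,1],[0,0,0.2,0,0,0,1],[0,0,0,0,0,0,1],[0,0,0,0,0,0,1],[0,0,0,0,0,0,1],[0,0,0,0,0,0,1],[0,0,0,0,0,0,1]]]' >/dev/null
python3 -c "
from plan import *
st(); plan((.5693,-.2872,.0255))"
```

```text
t 45.25 j [ -9.4  28.7 -17.3  -0.2 -44.1 -20.4] p [ 0.5705 -0.2877  0.0366] rpy [ 1.7989e+02  1.1000e-01 -1.1989e+02] F [-0.6 -0.1 -0.3] w 0.0879 gf 0.0
total shift units [0.01 0.07 0.56] turn units [0. 0. 0.]
```

```bash

python3 -m pendant '[[[0,0.05,0.3,0,0,0,1],[0,0,0.25,0,0,0,1],[0,0,0,0,0,0,1],[0,0,0,0,0,0,-1],[0,0,0,0,0,0,-1],[0,0,0,0,0,0,-1],[0,0,0,0,0,0,-1],[0,0,0,0,0,0,-1]]]' 40 
python3 -m pendant '[[[0,0,0,0,0,0,-1],[0,0,-0.4,0,0,0,-1],[0,0,-0.8,0,0,0,-1],[0,0,-0.8,0,0,0,-1],[0,0,-0.8,0,0,0,-1],[0,0,-0.8,0,0,0,-1],[0,0,-0.8,0,0,0,-1],[0,0,-0.8,0,0,0,-1]]]' 
python3 -c "
from plan import *
plan((.6055,-.0352,.13))"
```

```text
time_s: 46.05
tcp_pos: [0.5696, -0.2872, 0.0252]
eef_rot: [179.9, 0.1, -119.9]
contact_force: [0.4, 0.1, -0.4]
gripper_width: 0.0569
gripper_force: 40.0
time_s: 46.85
tcp_pos: [0.5688, -0.2872, 0.1296]
eef_rot: [179.8, 0.1, -119.9]
contact_force: [-0.0, -0.3, -4.5]
gripper_width: 0.0569
gripper_force: 40.0
total shift units [-11.83   4.69   0.02] turn units [0. 0. 0.]
```

```bash

python3 -m pendant '[[[-0.98,0.4,-0.1,0,0,0,-1],[-0.98,0.4,-0.1,0,0,0,-1],[-0.98,0.4,0,0,0,0,-1],[-0.98,0.4,0,0,0,0,-1],[-0.98,0.4,0,0,0,0,-1],[-0.98,0.4,0,0,0,0,-1],[-0.98,0.4,0,0,0,0,-1],[-0.98,0.4,0,0,0,0,-1]]]' >/dev/null
python3 -m pendant '[[[-0.98,0.4,0,0,0,0,-1],[-0.98,0.4,0,0,0,0,-1],[-0.98,0.4,0,0,0,0,-1],[-0.98,0.3,0,0,0,0,-1],[0,0,0,0,0,0,-1],[0,0,0,0,0,0,-1],[0,0,0,0,0,0,-1],[0,0,0,0,0,0,-1]]]'
python3 -c "
from plan import *
plan((.6055,-.0352,.1015))"
```

```text
time_s: 48.45
tcp_pos: [0.6049, -0.0373, 0.1336]
eef_rot: [179.8, 0.1, -119.9]
contact_force: [-0.3, -0.8, -3.1]
gripper_width: 0.0572
gripper_force: 40.0
total shift units [-0.1   0.02  1.61] turn units [0. 0. 0.]
```

```bash

python3 -m pendant '[[[-0.1,0,0.4,0,0,0,-1],[0,0,0.4,0,0,0,-1],[0,0,0.3,0,0,0,-1],[0,0,0.2,0,0,0,-1],[0,0,0.1,0,0,0,-1],[0,0,0.05,0,0,0,-1],[0,0,0,0,0,0,-1],[0,0,0,0,0,0,-1]]]' 
python3 -m pendant '[[[0,0,0.05,0,0,0,-1],[0,0,0.05,0,0,0,-1],[0,0,0,0,0,0,-1],[0,0,0,0,0,0,-1],[0,0,0,0,0,0,-1],[0,0,0,0,0,0,-1],[0,0,0,0,0,0,-1],[0,0,0,0,0,0,-1]]]' 
python3 -c "
from plan import *
plan((.6055,-.0352,.1015))"
```

```text
time_s: 49.25
tcp_pos: [0.6064, -0.0348, 0.1049]
eef_rot: [179.9, 0.1, -119.9]
contact_force: [0.6, 0.2, -2.0]
gripper_width: 0.0568
gripper_force: 40.0
time_s: 50.05
tcp_pos: [0.6062, -0.0348, 0.1027]
eef_rot: [179.8, 0.1, -119.9]
contact_force: [-0.1, 0.4, -3.1]
gripper_width: 0.0569
gripper_force: 40.0
total shift units [0.03 0.02 0.06] turn units [0. 0. 0.]
```

```bash

python3 -m pendant '[[[0.03,0.02,0.05,0,0,0,-1],[0,0,0.03,0,0,0,-1],[0,0,0,0,0,0,-1],[0,0,0,0,0,0,-1],[0,0,0,0,0,0,-1],[0,0,0,0,0,0,-1],[0,0,0,0,0,0,-1],[0,0,0,0,0,0,-1]]]' 
python3 -c "
from plan import *
plan((.6055,-.0352,.1015))"
```

```text
time_s: 50.85
tcp_pos: [0.6054, -0.0352, 0.1011]
eef_rot: [179.8, 0.1, -119.9]
contact_force: [-2.3, 0.6, 1.8]
gripper_width: 0.0575
gripper_force: 40.0
total shift units [-0.   -0.   -0.02] turn units [0. 0. 0.]
```

Contact, so I'll release, back off and look at the pile.

```bash

python3 -m pendant '[[[0,0,0,0,0,0,1],[0,0,0,0,0,0,1],[0,0,0,0,0,0,1],[0,0,0,0,0,0,1],[0,0,-0.4,0,0,0,1],[0,0,-0.8,0,0,0,1],[0,0,-0.8,0,0,0,1],[0,0,-0.8,0,0,0,1]]]' >/dev/null
python3 -m pendant '[[[-0.9,0,-0.2,0,0,0,1],[-0.9,0,-0.2,0,0,0,1],[-0.9,0,-0.2,0,0,0,1],[-0.9,0,-0.2,0,0,0,1],[-0.9,0,-0.2,0,0,0,1],[0,0,0,0,0,0,1],[0,0,0,0,0,0,1],[0,0,0,0,0,0,1]]]' >/dev/null
python3 - <<'E'
from wd import *
st(); c,s,P=wdisc(.092); 
c,s=cap('scene'); discs(c,s); plan((.427+.045,.398+.078,.155))
E
```

```text
t 52.45 j [ 20.8  21.4  -7.8  -0.2 -61.  -50.5] p [0.6501 0.0426 0.1767] rpy [ 1.7979e+02  5.0000e-02 -1.1989e+02] F [-0.3  0.5  0.4] w 0.0876 gf 0.0
disc px [320.  93.] xy [ 0.6042 -0.0346] mm [56.3 56.6] z 0.0923 bbox (281, 52, 80, 84)
disc px [446. 269.] xy [0.4298 0.4006] axes mm [47.  50.8]
disc px [612. 247.] xy [0.094  0.7516] axes mm [ 16.2 155.9]
disc px [133. 197.] xy [ 0.7701 -0.489 ] axes mm [ 37.3 162.1]
disc px [175. 180.] xy [ 0.6065 -0.4853] axes mm [116.4 172.6]
disc px [170. 163.] xy [ 0.6151 -0.4717] axes mm [49.1 63.3]
disc px [232. 145.] xy [ 0.4386 -0.3739] axes mm [29.8 37.5]
disc px [76. 39.] xy [ 0.4644 -1.0864] axes mm [226.  228.9]
total shift units [-14.35  18.54   1.18] turn units [0. 0. 0.]
```

```bash

python3 -m pendant '[[[-0.755,0.975,-0.1,0,0,0,1],[-0.755,0.975,-0.1,0,0,0,1],[-0.755,0.975,0,0,0,0,1],[-0.755,0.975,0,0,0,0,1],[-0.755,0.975,0,0,0,0,1],[-0.755,0.975,0,0,0,0,1],[-0.755,0.975,0,0,0,0,1],[-0.755,0.975,0,0,0,0,1]]]' >/dev/null
python3 -m pendant '[[[-0.755,0.975,0,0,0,0,1],[-0.755,0.975,0,0,0,0,1],[-0.755,0.975,0,0,0,0,1],[-0.755,0.975,0,0,0,0,1],[-0.755,0.975,0,0,0,0,1],[-0.755,0.975,0,0,0,0,1],[-0.755,0.975,0,0,0,0,1],[-0.755,0.975,0,0,0,0,1]]]' >/dev/null
python3 -m pendant '[[[-0.755,0.975,0.2,0,0,0,1],[-0.755,0.975,0.2,0,0,0,1],[-0.755,0.975,0.2,0,0,0,1],[0,0,0.4,0,0,0,1],[0,0,0.3,0,0,0,1],[0,0,0,0,0,0,1],[0,0,0,0,0,0,1],[0,0,0,0,0,0,1]]]' >/dev/null
python3 - <<'E'
from wd import *
st(); c,s,P=wdisc()
plan((.427,.398,.0255))
E
```

```text
t 54.95 j [ 61.7  23.8  -6.7  -0.2 -59.4 -91.6] p [0.4728 0.4756 0.1572] rpy [ 1.7984e+02  1.2000e-01 -1.1994e+02] F [-0.4  0.5  0.4] w 0.0874 gf 0.0
disc px [324. 102.] xy [0.4247 0.4015] mm [48.1 48.2] z 0.0163 bbox (298, 75, 53, 56)
total shift units [4.52 0.02 6.58] turn units [0. 0. 0.]
```

```bash
python3 - <<'E'
from m import *
c,s=cap('side'); P=cloud(c,s)
k=P[150:200,190:250].reshape(-1,3); k=k[(k[:,2]>.025)&(k[:,2]<.06)]; print('stapler side',len(k),cv2.boxPoints(cv2.minAreaRect(k[:,:2].astype(np.float32))).round(3).tolist())
E
python3 -m pendant '[[[0.8,0.05,0.4,0,0,0,1],[0.8,0.05,0.4,0,0,0,1],[0.8,0.05,0.4,0,0,0,1],[0.8,0.05,0.4,0,0,0,1],[0.8,0,0.4,0,0,0,1],[0.4,0,0.4,0,0,0,1],[0,0,0.6,0,0,0,1],[0,0,0,0,0,0,1]]]' >/dev/null
python3 -c "
from plan import *
st(); plan((.4247,.4012,.0255))"
```

```text
stapler side 289 [[0.2070000022649765, 0.3490000069141388], [0.3310000002384186, 0.34299999475479126], [0.3330000042915344, 0.375], [0.20800000429153442, 0.38100001215934753]]
t 55.85 j [ 62.5  20.4 -21.8  -0.2 -47.9 -92.2] p [0.4246 0.4016 0.0951] rpy [ 1.7983e+02 -2.0000e-02 -1.1991e+02] F [-0.1  0.2  0.6] w 0.0879 gf 0.0
total shift units [ 0.02 -0.02  3.48] turn units [0. 0. 0.]
```

Stapler (x up to 0.333) is clear of the fingers. Descend, grip and lift.

```bash

python3 -m pendant '[[[0,0,0.8,0,0,0,1],[0,0,0.8,0,0,0,1],[0,0,0.7,0,0,0,1],[0,0,0.5,0,0,0,1],[0,0,0.3,0,0,0,1],[0,0,0.2,0,0,0,1],[0,0,0.16,0,0,0,1],[0,0,0,0,0,0,1]]]' 
python3 -m pendant '[[[0,0,0,0,0,0,-1],[0,0,0,0,0,0,-1],[0,0,0,0,0,0,-1],[0,0,0,0,0,0,-1],[0,0,0,0,0,0,-1],[0,0,0,0,0,0,-1],[0,0,0,0,0,0,-1],[0,0,0,0,0,0,-1]]]' 40 
python3 -m pendant '[[[0,0,0,0,0,0,-1],[0,0,-0.4,0,0,0,-1],[0,0,-0.8,0,0,0,-1],[0,0,-0.8,0,0,0,-1],[0,0,-0.8,0,0,0,-1],[0,0,-0.8,0,0,0,-1],[0,0,-1,0,0,0,-1],[0,0,-1,0,0,0,-1]]]' 
python3 -c "
from plan import *
plan((.6055,-.0352,.16))"
```

```text
time_s: 56.65
tcp_pos: [0.4247, 0.4022, 0.0273]
eef_rot: [179.8, 0.1, -119.9]
contact_force: [-0.0, -0.4, -0.1]
gripper_width: 0.0876
gripper_force: 0.0
time_s: 57.45
tcp_pos: [0.4248, 0.4021, 0.0275]
eef_rot: [179.8, 0.1, -119.9]
contact_force: [0.1, 0.2, 2.2]
gripper_width: 0.0484
gripper_force: 40.0
time_s: 58.25
tcp_pos: [0.4244, 0.4014, 0.14]
eef_rot: [179.8, 0.0, -119.9]
contact_force: [0.6, 0.8, -2.5]
gripper_width: 0.0487
gripper_force: 40.0
total shift units [ 14.41 -18.73  -1.07] turn units [0. 0. 0.]
```

```bash

python3 -m pendant '[[[0.755,-0.985,-0.3,0,0,0,-1],[0.755,-0.985,-0.3,0,0,0,-1],[0.755,-0.985,-0.3,0,0,0,-1],[0.755,-0.985,-0.2,0,0,0,-1],[0.755,-0.985,0,0,0,0,-1],[0.755,-0.985,0,0,0,0,-1],[0.755,-0.985,0,0,0,0,-1],[0.755,-0.985,0,0,0,0,-1]]]' >/dev/null
python3 -m pendant '[[[0.755,-0.985,0,0,0,0,-1],[0.755,-0.985,0,0,0,0,-1],[0.755,-0.985,0,0,0,0,-1],[0.755,-0.985,0,0,0,0,-1],[0.755,-0.985,0,0,0,0,-1],[0.755,-0.985,0,0,0,0,-1],[0.755,-0.985,0,0,0,0,-1],[0.755,-0.985,0,0,0,0,-1]]]' >/dev/null
python3 -m pendant '[[[0.755,-0.985,0,0,0,0,-1],[0.755,-0.985,0,0,0,0,-1],[0.755,-0.985,0,0,0,0,-1],[0,0,0.2,0,0,0,-1],[0,0,0.2,0,0,0,-1],[0,0,0,0,0,0,-1],[0,0,0,0,0,0,-1],[0,0,0,0,0,0,-1]]]'
python3 - <<'E'
from wd import *
plan((.6055,-.035,.1195)); c,s=cap('scene'); discs(c,s)
E
```

```text
time_s: 60.65
tcp_pos: [0.6063, -0.0328, 0.1521]
eef_rot: [179.8, 0.1, -119.8]
contact_force: [-0.4, -0.2, -1.8]
gripper_width: 0.0485
gripper_force: 40.0
total shift units [ 0.12 -0.02  1.63] turn units [0. 0. 0.]
disc px [612. 247.] xy [0.0942 0.7515] axes mm [ 16.  172.4]
disc px [132. 198.] xy [ 0.7722 -0.4878] axes mm [ 37.  162.6]
disc px [175. 180.] xy [ 0.6134 -0.4719] axes mm [109.6 143. ]
disc px [170. 163.] xy [ 0.6192 -0.4649] axes mm [61.1 67.4]
disc px [232. 146.] xy [ 0.4385 -0.3741] axes mm [30.1 36.9]
disc px [78. 38.] xy [ 0.4615 -1.0887] axes mm [224.2 224.3]
```

```bash

python3 -m pendant '[[[0.12,0,0.4,0,0,0,-1],[0,0,0.4,0,0,0,-1],[0,0,0.3,0,0,0,-1],[0,0,0.2,0,0,0,-1],[0,0,0.1,0,0,0,-1],[0,0,0.1,0,0,0,-1],[0,0,0.05,0,0,0,-1],[0,0,0,0,0,0,-1]]]' >/dev/null
python3 -m pendant '[[[0,0,0,0,0,0,-1],[0,0,0,0,0,0,-1],[0,0,0,0,0,0,-1],[0,0,0,0,0,0,-1],[0,0,0,0,0,0,-1],[0,0,0,0,0,0,-1],[0,0,0,0,0,0,-1],[0,0,0,0,0,0,-1]]]' 
python3 -c "
from plan import *
plan((.6055,-.035,.1195))"
```

```text
time_s: 62.3
tcp_pos: [0.6052, -0.0355, 0.1208]
eef_rot: [179.8, 0.1, -119.9]
contact_force: [-0.7, -0.2, -2.7]
gripper_width: 0.0488
gripper_force: 40.0
total shift units [-0.03 -0.    0.07] turn units [0. 0. 0.]
```

```bash

python3 -m pendant '[[[-0.02,0,0.05,0,0,0,-1],[0,0,0.04,0,0,0,-1],[0,0,0,0,0,0,-1],[0,0,0,0,0,0,-1],[0,0,0,0,0,0,-1],[0,0,0,0,0,0,-1],[0,0,0,0,0,0,-1],[0,0,0,0,0,0,-1]]]' 

```

```text
time_s: 63.1
tcp_pos: [0.6055, -0.0351, 0.1194]
eef_rot: [179.9, 0.1, -119.9]
contact_force: [-3.1, 1.4, 5.5]
gripper_width: 0.0486
gripper_force: 40.0
```

```bash

python3 -m pendant '[[[0,0,0,0,0,0,1],[0,0,0,0,0,0,1],[0,0,0,0,0,0,1],[0,0,0,0,0,0,1],[0,0,-0.4,0,0,0,1],[0,0,-0.8,0,0,0,1],[0,0,-0.8,0,0,0,1],[0,0,-0.8,0,0,0,1]]]' >/dev/null
python3 -m pendant '[[[-0.9,0,-0.2,0,0,0,1],[-0.9,0,-0.2,0,0,0,1],[-0.9,0,-0.2,0,0,0,1],[-0.9,0,-0.2,0,0,0,1],[-0.9,0,-0.2,0,0,0,1],[0,0,0,0,0,0,1],[0,0,0,0,0,0,1],[0,0,0,0,0,0,1]]]' >/dev/null
python3 - <<'E'
from wd import *
st(); c,s,P=wdisc(.108); wdisc(.092); cv2.imwrite('pics/w9.png',c['frame'])
c,s=cap('scene'); discs(c,s); plan((.481,-.297,.155))
E
```

```text
t 64.7 j [ 20.8  20.5  -6.5  -0.2 -63.  -50.6] p [0.6501 0.0427 0.1947] rpy [ 1.7980e+02  5.0000e-02 -1.1989e+02] F [-0.8 -0.3 -0.6] w 0.0876 gf 0.0
disc px [320.  93.] xy [ 0.604  -0.0349] mm [48.6 48.7] z 0.1083 bbox (287, 58, 67, 72)
disc px [327. 107.] xy [ 0.6032 -0.0351] mm [55.1 55.8] z 0.0922 bbox (286, 62, 73, 74)
disc px [612. 248.] xy [0.0944 0.7525] axes mm [ 15.4 158.9]
disc px [132. 199.] xy [ 0.7724 -0.4836] axes mm [ 29.9 153.7]
disc px [176. 180.] xy [ 0.6065 -0.4898] axes mm [117.1 182.1]
disc px [170. 163.] xy [ 0.616  -0.4703] axes mm [53.7 63.9]
disc px [232. 146.] xy [ 0.4388 -0.3737] axes mm [29.5 38.5]
disc px [78. 38.] xy [ 0.4626 -1.0881] axes mm [227.1 227.5]
total shift units [18.92 -1.14  1.98] turn units [0. 0. 0.]
```

View pics/w9.png

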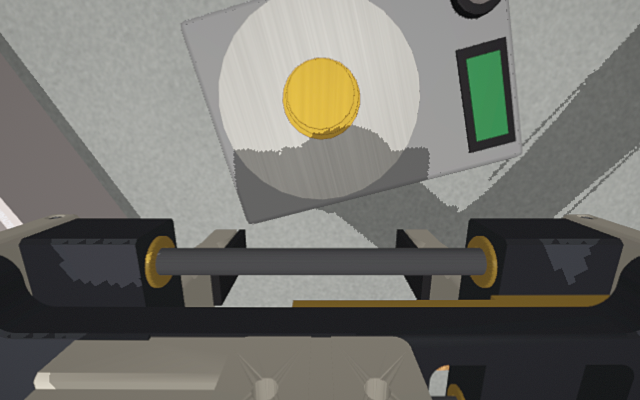

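The pile is concentric at (320,95), centred on the plate. Now weight34.

```bash

python3 -m pendant '[[[0.95,-0.06,0,0,0,0,1],[0.95,-0.06,0,0,0,0,1],[0.95,-0.06,0,0,0,0,1],[0.95,-0.06,0,0,0,0,1],[0.95,-0.06,0,0,0,0,1],[0.95,-0.06,0,0,0,0,1],[0.95,-0.06,0,0,0,0,1],[0.95,-0.06,0,0,0,0,1]]]' >/dev/null
python3 -m pendant '[[[0.95,-0.06,0,0,0,0,1],[0.95,-0.06,0,0,0,0,1],[0.95,-0.06,0,0,0,0,1],[0.95,-0.06,0,0,0,0,1],[0.95,-0.06,0,0,0,0,1],[0.95,-0.06,0,0,0,0,1],[0.95,-0.06,0,0,0,0,1],[0.95,-0.06,0,0,0,0,1]]]' >/dev/null
python3 -m pendant '[[[0.95,-0.06,0.4,0,0,0,1],[0.95,-0.06,0.4,0,0,0,1],[0.95,-0.06,0.4,0,0,0,1],[0.9,-0.06,0.4,0,0,0,1],[0,0,0.4,0,0,0,1],[0,0,0,0,0,0,1],[0,0,0,0,0,0,1],[0,0,0,0,0,0,1]]]' >/dev/null
python3 - <<'E'
from wd import *
st(); c,s,P=wdisc()
plan((.436,-.375,.0265))
E
```

```text
t 67.25 j [-12.   15.1 -20.3  -0.2 -54.7 -17.8] p [ 0.4828 -0.2974  0.155 ] rpy [ 1.7988e+02  9.0000e-02 -1.1984e+02] F [0.7 0.2 0.4] w 0.0876 gf 0.0
disc px [  8. 135.] xy [ 0.7057 -0.4941] mm [ 8.9 40. ] z 0.0162 bbox (0, 115, 18, 42)
disc px [ 76. 127.] xy [ 0.618  -0.4533] mm [76.7 88.4] z 0.0162 bbox (57, 83, 52, 86)
disc px [323.  97.] xy [ 0.4332 -0.3759] mm [32.1 32.3] z 0.0162 bbox (305, 78, 37, 39)
disc px [146. 123.] xy [ 0.6373 -0.4622] mm [109.2 135.9] z 0.0162 bbox (113, 73, 50, 104)
disc px [508.  77.] xy [ 0.282  -0.3077] mm [34.3 72.1] z 0.0162 bbox (482, 40, 57, 76)
total shift units [4.54 0.09 6.42] turn units [0. 0. 0.]
```

```bash

python3 -m pendant '[[[0.8,0.03,0.4,0,0,0,1],[0.8,0.03,0.4,0,0,0,1],[0.8,0.03,0.4,0,0,0,1],[0.8,0.03,0.4,0,0,0,1],[0.8,0.03,0.4,0,0,0,1],[0.64,0,0.4,0,0,0,1],[0,0,0.9,0,0,0,1],[0,0,0.9,0,0,0,1]]]' >/dev/null
python3 -m pendant '[[[0,0,0.9,0,0,0,1],[0,0,0.7,0,0,0,1],[0,0,0.2,0,0,0,1],[0,0,0,0,0,0,1],[0,0,0,0,0,0,1],[0,0,0,0,0,0,1],[0,0,0,0,0,0,1],[0,0,0,0,0,0,1]]]' >/dev/null
python3 -c "
from plan import *
st(); plan((.4335,-.3762,.0265))"
```

```text
t 68.9 j [-21.5  24.1 -26.1  -0.2 -39.8  -8.2] p [ 0.4334 -0.3765  0.0349] rpy [ 1.7989e+02  1.0000e-01 -1.1989e+02] F [-0.7 -1.1 -0.1] w 0.0878 gf 0.0
total shift units [-0.01  0.    0.42] turn units [0. 0. 0.]
```

```bash

python3 -m pendant '[[[0,0,0.25,0,0,0,1],[0,0,0.17,0,0,0,1],[0,0,0,0,0,0,1],[0,0,0,0,0,0,-1],[0,0,0,0,0,0,-1],[0,0,0,0,0,0,-1],[0,0,0,0,0,0,-1],[0,0,0,0,0,0,-1]]]' 40 
python3 -m pendant '[[[0,0,0,0,0,0,-1],[0,0,0,0,0,0,-1],[0,0,-0.4,0,0,0,-1],[0,0,-1,0,0,0,-1],[0,0,-1,0,0,0,-1],[0,0,-1,0,0,0,-1],[0,0,-1,0,0,0,-1],[0,0,-1,0,0,0,-1]]]' 
python3 -c "
from plan import *
plan((.6055,-.0351,.17))"
```

```text
time_s: 69.7
tcp_pos: [0.4332, -0.3763, 0.0261]
eef_rot: [179.8, 0.1, -119.9]
contact_force: [-1.0, 0.6, 0.9]
gripper_width: 0.0532
gripper_force: 0.0
time_s: 70.5
tcp_pos: [0.4331, -0.3765, 0.1353]
eef_rot: [179.8, 0.1, -119.9]
contact_force: [1.4, 0.7, -1.2]
gripper_width: 0.0327
gripper_force: 40.0
total shift units [-19.1    1.04  -1.7 ] turn units [0. 0. 0.]
```

```bash

python3 -m pendant '[[[-0.4,0,-0.8,0,0,0,-1],[-0.95,0.05,-0.8,0,0,0,-1],[-0.95,0.05,-0.2,0,0,0,-1],[-0.95,0.05,0,0,0,0,-1],[-0.95,0.05,0,0,0,0,-1],[-0.95,0.05,0,0,0,0,-1],[-0.95,0.05,0,0,0,0,-1],[-0.95,0.05,0,0,0,0,-1]]]' >/dev/null
python3 -m pendant '[[[-0.95,0.05,0,0,0,0,-1],[-0.95,0.05,0,0,0,0,-1],[-0.95,0.05,0,0,0,0,-1],[-0.95,0.05,0,0,0,0,-1],[-0.95,0.05,0,0,0,0,-1],[-0.95,0.05,0,0,0,0,-1],[-0.95,0.05,0,0,0,0,-1],[-0.95,0.05,0,0,0,0,-1]]]' >/dev/null
python3 - <<'E'
from wd import *
st(); plan((.6055,-.0351,.17)); cs=[]
for n in('scene','side'):
    c,s=cap(n); u,v=proj(c,s,[s['tcp_pos']])[0].astype(int); cs.append(cv2.resize(c['frame'][max(v-50,0):v+70,u-60:u+60],(480,480),interpolation=cv2.INTER_CUBIC)); print(n,u,v)
c,s=cap('wrist'); 
cv2.imwrite('pics/p10.png',cv2.resize(np.hstack([cs[0],cs[1]]),(800,400)))
E
```

```text
t 72.1 j [  7.9  15.2 -17.8  -0.2 -57.1 -37.7] p [ 0.5667 -0.1143  0.1708] rpy [ 1.7984e+02  1.0000e-01 -1.1990e+02] F [ 0.9 -1.3 -1.4] w 0.0328 gf 40.0
total shift units [-4.4   0.29  0.05] turn units [0. 0. 0.]
scene 263 179
side 365 188
```

View pics/p10.png

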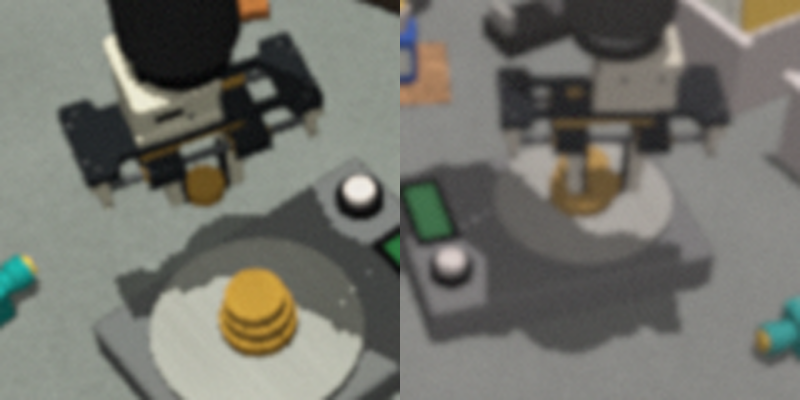

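The crops show the disc held level between the fingertips, with the pile of three upright. I'll move over the pile and lower carefully.

```bash

python3 -m pendant '[[[-0.8,0.05,0,0,0,0,-1],[-0.9,0.05,0,0,0,0,-1],[-0.9,0.05,0,0,0,0,-1],[-0.9,0.05,0,0,0,0,-1],[-0.9,0.05,0,0,0,0,-1],[0,0,0.5,0,0,0,-1],[0,0,0.4,0,0,0,-1],[0,0,0,0,0,0,-1]]]' 
python3 -m pendant '[[[0,0,0.1,0,0,0,-1],[0,0,0.1,0,0,0,-1],[0,0,0,0,0,0,-1],[0,0,0,0,0,0,-1],[0,0,0,0,0,0,-1],[0,0,0,0,0,0,-1],[0,0,0,0,0,0,-1],[0,0,0,0,0,0,-1]]]' 
python3 -c "
from plan import *
plan((.6055,-.0351,.134))"
```

```text
time_s: 73.05
tcp_pos: [0.6046, -0.0365, 0.1507]
eef_rot: [179.7, -0.0, -119.9]
contact_force: [1.4, -0.1, -0.5]
gripper_width: 0.0329
gripper_force: 40.0
time_s: 73.85
tcp_pos: [0.6059, -0.0364, 0.1487]
eef_rot: [179.8, 0.1, -119.9]
contact_force: [-0.1, -0.3, -0.2]
gripper_width: 0.0327
gripper_force: 40.0
total shift units [-0.04  0.05  0.73] turn units [0. 0. 0.]
```

```bash
H='[0,0,0,0,0,0,-1]'
python3 -m pendant '[[[-0.04,0.05,0.1,0,0,0,-1],[0,0,0.1,0,0,0,-1],[0,0,0,0,0,0,-1],[0,0,0,0,0,0,-1],[0,0,0,0,0,0,-1],[0,0,0,0,0,0,-1],[0,0,0,0,0,0,-1],[0,0,0,0,0,0,-1]]]' |sed -n '2p;4p'
python3 -m pendant '[[[0,0,0.08,0,0,0,-1],[0,0,0.08,0,0,0,-1],[0,0,0,0,0,0,-1],[0,0,0,0,0,0,-1],[0,0,0,0,0,0,-1],[0,0,0,0,0,0,-1],[0,0,0,0,0,0,-1],[0,0,0,0,0,0,-1]]]' |sed -n '2p;4p'
```

```text
tcp_pos: [0.6054, -0.0352, 0.1447]
contact_force: [0.1, 0.4, -0.5]
tcp_pos: [0.6054, -0.0351, 0.1415]
contact_force: [-0.8, -0.2, -1.2]
```

```bash
python3 -m pendant '[[[0,0,0.05,0,0,0,-1],[0,0,0.05,0,0,0,-1],[0,0,0,0,0,0,-1],[0,0,0,0,0,0,-1],[0,0,0,0,0,0,-1],[0,0,0,0,0,0,-1],[0,0,0,0,0,0,-1],[0,0,0,0,0,0,-1]]]' |sed -n '2p;4p'
python3 -m pendant '[[[0,0,0.05,0,0,0,-1],[0,0,0.05,0,0,0,-1],[0,0,0,0,0,0,-1],[0,0,0,0,0,0,-1],[0,0,0,0,0,0,-1],[0,0,0,0,0,0,-1],[0,0,0,0,0,0,-1],[0,0,0,0,0,0,-1]]]' |sed -n '2p;4p'
```

```text
tcp_pos: [0.6054, -0.0351, 0.1395]
contact_force: [0.6, 0.1, -1.4]
tcp_pos: [0.6054, -0.0352, 0.1375]
contact_force: [0.5, -1.0, -1.8]
```

```bash
python3 -m pendant '[[[0,0,0.05,0,0,0,-1],[0,0,0.05,0,0,0,-1],[0,0,0,0,0,0,-1],[0,0,0,0,0,0,-1],[0,0,0,0,0,0,-1],[0,0,0,0,0,0,-1],[0,0,0,0,0,0,-1],[0,0,0,0,0,0,-1]]]' |sed -n '2p;4p'
python3 -m pendant '[[[0,0,0.05,0,0,0,-1],[0,0,0,0,0,0,-1],[0,0,0,0,0,0,-1],[0,0,0,0,0,0,-1],[0,0,0,0,0,0,-1],[0,0,0,0,0,0,-1],[0,0,0,0,0,0,-1],[0,0,0,0,0,0,-1]]]' |sed -n '2p;4p'
```

```text
tcp_pos: [0.6055, -0.0351, 0.1357]
contact_force: [-3.2, 1.3, 4.8]
tcp_pos: [0.6055, -0.0351, 0.1356]
contact_force: [-4.7, 1.5, 11.9]
```

Contact. Release, back off and check.

```bash

python3 -m pendant '[[[0,0,-0.03,0,0,0,-1],[0,0,0,0,0,0,-1],[0,0,0,0,0,0,1],[0,0,0,0,0,0,1],[0,0,0,0,0,0,1],[0,0,0,0,0,0,1],[0,0,0,0,0,0,1],[0,0,-0.4,0,0,0,1]]]' >/dev/null
python3 -m pendant '[[[0,0,-0.8,0,0,0,1],[0,0,-0.8,0,0,0,1],[0,0,-0.8,0,0,0,1],[-0.9,0,-0.2,0,0,0,1],[-0.9,0,-0.2,0,0,0,1],[-0.9,0,-0.2,0,0,0,1],[-0.9,0,-0.2,0,0,0,1],[-0.9,0,-0.2,0,0,0,1]]]' >/dev/null
python3 - <<'E'
from wd import *
st()
for z in(.124,.108,.092,.076): print(z); c,s,P=wdisc(z)
c,s=cap('scene'); discs(c,s); P=cloud(c,s); blobs(c,s,(100,120,40),(130,255,255),.01,.2,'blue',100,P)
a=cv2.resize(c['frame'][150:370,200:500],(600,440),interpolation=cv2.INTER_CUBIC); cv2.imwrite('pics/s11.png',a)
plan((.4434,-.0465,.1)); plan((.4434,-.0465,.17))
E
```

```text
t 80.25 j [ 20.9  19.9  -5.2  -0.2 -65.  -50.7] p [0.6511 0.0444 0.2108] rpy [ 1.7980e+02  5.0000e-02 -1.1985e+02] F [ 0.6  0.  -0.4] w 0.0881 gf 0.0
0.124
disc px [320.  92.] xy [ 0.6044 -0.0343] mm [32.6 32.9] z 0.1243 bbox (298, 68, 46, 49)
0.108
disc px [321.  89.] xy [ 0.6041 -0.0349] mm [48.6 48.7] z 0.1082 bbox (290, 57, 63, 67)
0.092
disc px [327. 104.] xy [ 0.6031 -0.0351] mm [55.1 55.6] z 0.0921 bbox (288, 62, 69, 69)
0.076
disc px [318. 110.] xy [ 0.6029 -0.0346] mm [62.7 63.3] z 0.0762 bbox (285, 68, 73, 69)
disc px [611. 247.] xy [0.0954 0.7483] axes mm [ 15.6 150.9]
disc px [132. 198.] xy [ 0.771  -0.4872] axes mm [ 34.6 158.9]
disc px [176. 180.] xy [ 0.6201 -0.4681] axes mm [101.1 131.2]
disc px [170. 164.] xy [ 0.6163 -0.4702] axes mm [50.  64.8]
disc px [78. 38.] xy [ 0.464 -1.09 ] axes mm [229.  231.4]
blue px [388. 291.] n 301 mean [0.5959 0.3119 0.0544] rect [5.8500e-01 3.0800e-01 4.6000e-02 4.4000e-02 5.8367e+01] zmax 0.088
total shift units [9.04 6.72 5.55] turn units [0. 0. 0.]
total shift units [9.03 6.73 2.05] turn units [0. 0. 0.]
```

View pics/s11.png

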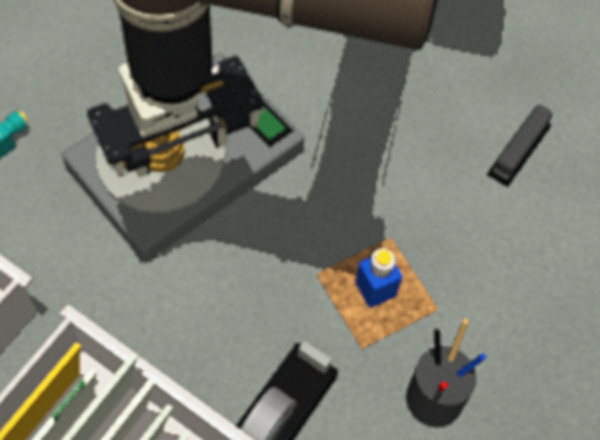

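Pile of four is concentric within 1 mm, and the bottle stands on the mat. Now the second press.

```bash

python3 -m pendant '[[[0.9,0.67,0,0,0,0,-1],[0.9,0.67,0,0,0,0,-1],[0.9,0.67,0,0,0,0,-1],[0.9,0.67,0,0,0,0,-1],[0.9,0.67,0,0,0,0,-1],[0.9,0.67,0,0,0,0,-1],[0.9,0.67,0,0,0,0,-1],[0.9,0.67,0,0,0,0,-1]]]' >/dev/null
python3 -m pendant '[[[0.9,0.67,0,0,0,0,-1],[0.9,0.67,0,0,0,0,-1],[0,0,0.9,0,0,0,-1],[0,0,0.9,0,0,0,-1],[0,0,0.9,0,0,0,-1],[0,0,0.9,0,0,0,-1],[0,0,0.9,0,0,0,-1],[0,0,0.6,0,0,0,-1]]]' >/dev/null
python3 -m pendant '[[[0,0,0,0,0,0,-1],[0,0,0,0,0,0,-1],[0,0,0,0,0,0,-1],[0,0,0,0,0,0,-1],[0,0,0,0,0,0,-1],[0,0,0,0,0,0,-1],[0,0,0,0,0,0,-1],[0,0,0,0,0,0,-1]]]' >/dev/null
python3 -c "
from plan import *
st();plan((.4434,-.0465,.083))"
```

```text
t 82.9 j [ 19.3   7.5 -37.8  -0.3 -44.8 -49. ] p [ 0.4443 -0.0463  0.1093] rpy [ 1.7984e+02  9.0000e-02 -1.1989e+02] F [-0.4 -0.   0.1] w 0.0005 gf 0.0
total shift units [0.03 0.03 1.32] turn units [0. 0. 0.]
```

```bash

python3 -m pendant '[[[0.03,0.03,0.3,0,0,0,-1],[0,0,0.3,0,0,0,-1],[0,0,0.2,0,0,0,-1],[0,0,0.15,0,0,0,-1],[0,0,0.15,0,0,0,-1],[0,0,0.1,0,0,0,-1],[0,0,0.05,0,0,0,-1],[0,0,0,0,0,0,-1]]]' 
python3 -m pendant '[[[0,0,0.05,0,0,0,-1],[0,0,0.05,0,0,0,-1],[0,0,0,0,0,0,-1],[0,0,0,0,0,0,-1],[0,0,0,0,0,0,-1],[0,0,0,0,0,0,-1],[0,0,0,0,0,0,-1],[0,0,0,0,0,0,-1]]]'
```

```text
time_s: 83.7
tcp_pos: [0.4432, -0.0466, 0.0842]
eef_rot: [179.8, 0.1, -119.9]
contact_force: [-2.1, -0.1, 3.7]
gripper_width: 0.0005
gripper_force: 1.7
time_s: 84.5
tcp_pos: [0.4434, -0.0466, 0.0831]
eef_rot: [179.8, 0.1, -119.9]
contact_force: [-6.9, 0.4, 14.5]
gripper_width: 0.0007
gripper_force: 7.3
```

Bottomed at 14.5 N. I'll lift clear, check and hand in.

```bash

python3 -m pendant '[[[0,0,-0.3,0,0,0,-1],[0,0,-0.6,0,0,0,-1],[0,0,-0.9,0,0,0,-1],[0,0,-0.9,0,0,0,-1],[0,0,-0.9,0,0,0,-1],[0,0,-0.9,0,0,0,-1],[0,0,-0.9,0,0,0,-1],[0,0,-0.9,0,0,0,-1]]]' >/dev/null
python3 -m pendant '[[[0,0,0,0,0,0,-1],[0,0,0,0,0,0,-1],[0,0,0,0,0,0,-1],[0,0,0,0,0,0,-1],[0,0,0,0,0,0,-1],[0,0,0,0,0,0,-1],[0,0,0,0,0,0,-1],[0,0,0,0,0,0,-1]]]' >/dev/null
python3 - <<'E'
from wd import *
st(); c,s=cap('scene'); cv2.imwrite('pics/s12.png',c['frame'])
E
```

```text
t 86.1 j [ 19.3   0.4 -30.1  -0.2 -59.5 -49.1] p [ 0.4436 -0.0468  0.2082] rpy [ 1.7983e+02  8.0000e-02 -1.1989e+02] F [-0.3  0.3 -0.1] w 0.0005 gf 0.0
```

View pics/s12.png

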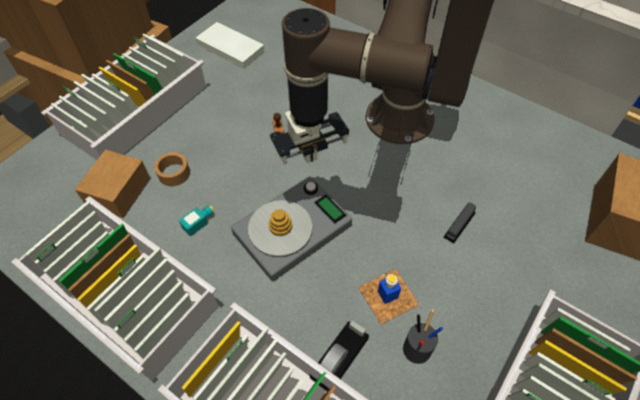

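The final picture shows the pile of four standing mid-plate at (280,222), the bottle upright on the mat at (389,288), and everything else in place.

```bash
python3 -c "
from plant import r
print(r.close_job())"
```

```text
the job is handed in; nothing more can be done
None
```

I handed the job in at about 86 s: the bottle stands on the cork mat, the scale was zeroed, the four weights present (66, 58, 50 and 34 mm; no 42 mm was there) are piled in order and centred to about 1 mm, and the button was pressed again; I judged each press fully down from its 13–14 N force, and the hand-in returned no verdict.

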